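Put the metallographer's kit back into its fitted tray

TASK

Put the polishing and inspection kit away in its fitted foam tray: the loupe, the red-capped vial, the green diamond-paste syringe and the black stage-micrometer case each go fully down into the pocket cut to their own outline, the same way up as they stand or lie now. Set them in rather than dropping them, and leave the blue-capped vial and the red specimen mount where they are.

Things in the scene. Friction and masses are not known exactly. Their poses are not given: they have to be found in the camera images.
- loupe: Black stand loupe, an upright round tube 40 mm across (42 at the brim) and 37 mm high, dark blue glass on top. Origin at the centre of its underside, z up. 60 g.
- vial_red: Small glass vial with a red screw cap, standing upright: body 23 mm across up to 44 mm, 52 mm high in all. Origin at the centre of its underside, z up. 22 g.
- syringe: White diamond-paste syringe with green plunger head and tip cap, lying on its flange: 100 mm long along its y axis, barrel 15 mm across, its axis 10 mm above the underside; flange 25 mm wide, 20 mm high at y = +20 mm, small foot at y = -30 mm; grip the barrel between y = -25 and +17 mm. Origin under the middle of its length, on its underside, z up. 18 g.
- micrometer_case: Flat black case of the stage micrometer with a silver clasp on one long side: 43 mm wide (x), 84 mm long (y), 20 mm high, lying flat. Origin at the centre of its underside, z up. 60 g.
- nest_loupe: Fixed foam insert in the aluminium tray (rim lower than the foam), 114 long (x) x 74 x 18 mm, charcoal over yellow: its pocket shows yellow. Origin: centre of its underside, under the pocket's middle, z up. Pocket floor 8 mm above the origin, 10 mm below the flat top; walls lean out 4 mm. Larger round pocket: 48 mm across at its floor, 56 at the top; 27 mm of the loupe stand out.
- nest_vial: Fixed foam insert in the aluminium tray (rim lower than the foam), 114 long (x) x 74 x 18 mm, charcoal over yellow: its pocket shows yellow. Origin: centre of its underside, under the pocket's middle, z up. Pocket floor 8 mm above the origin, 10 mm below the flat top; walls lean out 4 mm. Smaller round pocket: 30 mm across at its floor, 38 at the top; 42 mm of the vial stand out.
- nest_syringe: Fixed foam insert in the aluminium tray (rim lower than the foam), 114 long (x) x 74 x 18 mm, charcoal over yellow: its pocket shows yellow. Origin: centre of its underside, under the pocket's middle, z up. Pocket floor 8 mm above the origin, 10 mm below the flat top; walls lean out 4 mm. Narrow pocket along x: floor 105 x 32, top 113 x 40, mid notch 36 wide to y = +-33 mm. Either end first.
- nest_case: Fixed foam insert in the aluminium tray (rim lower than the foam), 114 long (x) x 74 x 18 mm, charcoal over yellow: its pocket shows yellow. Origin: centre of its underside, under the pocket's middle, z up. Pocket floor 8 mm above the origin, 10 mm below the flat top; walls lean out 4 mm. Wide pocket along x: floor 91 x 50, top 99 x 58, mid notch 36 wide to y = +-33 mm; 10 mm of case stand out.
- vial_blue: Bystander: a vial like the other (23 mm across, 52 mm high, loose, upright) with a blue cap, in use, not part of the kit. Stands behind the tray. Origin at the centre of its underside.
- mount_red: Bystander: red resin specimen mount, a puck 30 mm across and 21 mm high, loose, at the right front of the mat. Origin at the centre of its underside.
Mind the look-alikes: they are no part of the job. Leave any orange or yellow look-alike of the vial_red alone.

How it is judged:
By the outcome, as a careful person would: the job done as asked, in the order asked, and still so for the second after the job is handed in, with the robot touching nothing.
It also fails if it takes over 90 s, if anything falls off the work surface, if the arm or the gripper's body presses on something with over 40 N, if the wrist force passes 120 N, or if a joint passes its speed limit or range.

ROBOT

A 6-joint arm with a two-finger parallel gripper is mounted at the origin on a cart in front of the work surface, level with it; the furniture and walls round the work are solid. World frame = base frame: x ahead of the robot, y to its left, z up, the work surface at z = 0. Lengths are in m, angles in rad, forces in N, time in s.
With the tool pointing down it reaches from about 0.425 to 0.95 m from the base axis. Payload 3.5 kg.
Tool frame: the origin (TCP) lies at the very end of the fingers, on their centre line; the grasp point (between the pads) lies 19 mm behind it; x points along the fingers, z is the direction in which the jaws open and shut, and the axes are right-handed (so a half turn about x gives the same grasp; the last joint's range is limited). The gripper opens to 85 mm and grips with 20 to 120 N. Pads are 22 mm wide; open, the fingers measure 114 mm over their backs; the gripper's body (76 mm by 85 mm) begins 54 mm behind the grasp point. The pads swing forward as they close: fully open they stand 13 mm farther back than shut.
Start: joints at [-1.274, 0.286, 1.577, -0, 1.279, -0.15], TCP at [0.292, -0.609, 0.231] pointing down, gripper open.
Joint ranges: [-2.77, 2.77], [-0.9, 2.22], [0.21, 2.48], [-1.53, 4.67], [0.24, 2.81], [-2.84, 2.84]. Speed limits (rad/s): [2.79, 2.79, 3.14, 3.14, 3.14, 3.14].

INTERFACE

Orientations are given as a 3x3 rotation matrix whose columns are the frame's x, y, z axes.
In Python, from plant import manip gives the robot as it stands.
- The arm moves only by the tool drive_tool, never from a script. Its argument "steps" is a list of rows, each an object of numbers: "x", "y", "z": the shift along the world's x, y, z normalised to -1 to 1, where 1 is 0.12 m; "wx", "wy", "wz": the turn, a rotation vector about the world's x, y, z normalised to -1 to 1, where 1 is pi/2 rad; "jaw": the opening, from -1 (shut) to 1 (fully open). In form: [{"x": .., "y": .., "z": .., "wx": .., "wy": .., "wz": .., "jaw": ..}, ...]. A call has 1 to 12 rows; each row is the pose to reach, as a shift and turn from the pose commanded when the call began; what a row does not reach only later rows make up. A row lasts 1/12 s, in which the tool goes at most 41.7 mm and 7.16 degrees, less where a joint would pass 70% of its speed; a pose out of reach is approached as far as the arm can. A call with a number of a shift or a turn outside -1 to 1 is refused whole. A call with a gripper value outside its range is refused whole. The fingers move at their own pace and stop on an object; the grip force is fixed at half the most. Time passes only in rows, so rows that repeat a pose let the fingers close. It gives the time, the measured TCP pose, the force and the opening at its end, in the units of the state.
- manip.read_state(): the state, without advancing time (a new reading comes with each control period).
- manip.read_camera(name): name is "side" or "top"; returns the picture (384x512x3 uint8, red, green, blue); there is no depth.
- manip.get_calibration(name): a dict with "fov_y" (degrees; the focal length in pixels is half the picture's height over the tangent of half this angle, whatever the lens; pixels are square), "cx", "cy" (the principal point, pixels), "R" (3x3) and "t" (3): a world point X has camera coordinates R X + t. Camera axes: x right, y down, z forward; pixel columns grow to the right and rows downward; lengths in m; the calibration is good to about 2 mm. A picture is of the moment at which its call begins. get_calibration takes no time and is no camera call.
- manip.job_done(): hands the job in, once; it reports no verdict.
The state is a dict: "clock": time; "joint_pos": joint angles; "joint_vel": joint speeds; "tau": joint torques, N m; "tool_pos": TCP position; "tcp_rot": TCP orientation; "ft_force": force on the tool from outside, world axes, zero at the start; "torque": the same for the moment, N m; "gripper_width": opening from 0.0 (shut) to 1.0 (fully open).
Only numpy, scipy, OpenCV 4.12 (cv2) and the standard library are available. Lean on these libraries where they do the work, as an engineer would, in place of code of your own. Each camera call takes 0.05 s, during which the arm holds its last target.

## Working session

There is one attempt and no reset: what is moved stays moved. The work goes in short steps, Python scripts to look and compute and a tool call to move; the robot and the scene stay as the last step left them, time stands still between calls to the robot, and variables do not carry over. Pictures are saved under pics/ and viewed, and the job is handed in when it is done.

Besides the shell and the picture viewer there is one more tool, called after "Call:" as name(argument=value, ...), one argument or row to a line, values as JSON. drive_tool: Moves the arm, as the interface text tells. Its arguments: {"type":"object","properties":{"steps":{"type":"array"}},"required":["steps"]}

```bash
mkdir -p pics; ls; python3 - <<'E'
from plant import manip
import cv2
print(manip.read_state())
for n in("side","top"):
    im=manip.read_camera(n); print(im.shape); cv2.imwrite(f"pics/{n}0.png",im[:,:,::-1]); print(manip.get_calibration(n))
E
```

```text
pics
{'clock': 0.0, 'joint_pos': array([-1.27398357e+00,  2.87189213e-01,  1.57820877e+00, -4.21740138e-07,
        1.27860683e+00, -1.49996951e-01]), 'joint_vel': array([-0.00108982,  0.001176  ,  0.00077188, -0.0013367 , -0.00026427,
       -0.00105572]), 'tau': array([-1.72422297e-03, -4.05983770e+01, -2.92626357e+01, -1.81188057e-04,
        5.79294894e-03,  3.25513248e-06]), 'tool_pos': array([ 0.2914907 , -0.60807131,  0.22991429]), 'tcp_rot': array([[-7.05880955e-04,  9.01830259e-01,  4.32089905e-01],
       [ 2.30657022e-03,  4.32090332e-01, -9.01827381e-01],
       [-9.99997091e-01,  3.60062933e-04, -2.38513915e-03]]), 'ft_force': array([ 0.10905739, -1.10202073,  0.5474209 ]), 'torque': array([ 0.0124533 ,  0.02746609, -0.07342685]), 'gripper_width': 1.0019744437703357}
(384, 512, 3)
{'fov_y': 51.61123408898676, 'cx': 255.23392775463196, 'cy': 192.5133668492665, 'R': array([[ 0.53092745,  0.84741334,  0.0025816 ],
       [ 0.70235535, -0.43833607, -0.5608551 ],
       [-0.47414449,  0.29958657, -0.82790995]]), 't': array([-0.09787148, -0.46525364,  1.25110155])}
(384, 512, 3)
{'fov_y': 49.9420565524319, 'cx': 256.11814564444137, 'cy': 197.03425340009582, 'R': array([[-0.02297775, -0.99959735, -0.01664829],
       [-0.98745106,  0.02529483, -0.1558864 ],
       [ 0.15624475,  0.01285746, -0.98763468]]), 't': array([-0.19873399,  0.53774016,  1.11369345])}
```

View pics/side0.png

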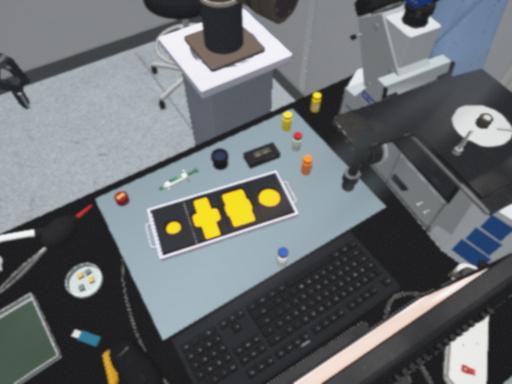

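View pics/top0.png

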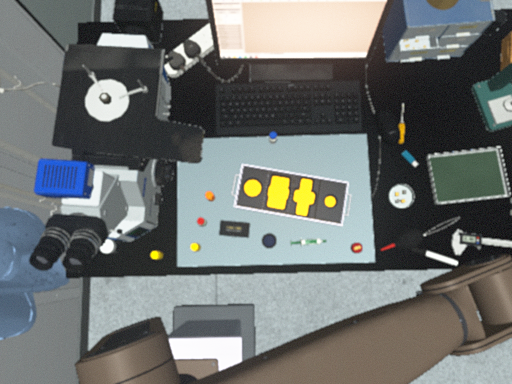

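```bash
python3 - <<'E'
import cv2
a=cv2.imread("pics/side0.png"); b=cv2.imread("pics/top0.png")
cv2.imwrite("pics/s1.png",cv2.resize(a[80:280,95:345],None,fx=3.2,fy=3,interpolation=cv2.INTER_CUBIC)[:600])
cv2.imwrite("pics/s1.png",cv2.resize(a[80:280,85:345],None,fx=3,fy=3,interpolation=cv2.INTER_CUBIC))
cv2.imwrite("pics/t1.png",cv2.resize(b[120:275,170:385],None,fx=3.7,fy=3.7,interpolation=cv2.INTER_CUBIC))
E
```

```text
(no output)
```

View pics/s1.png

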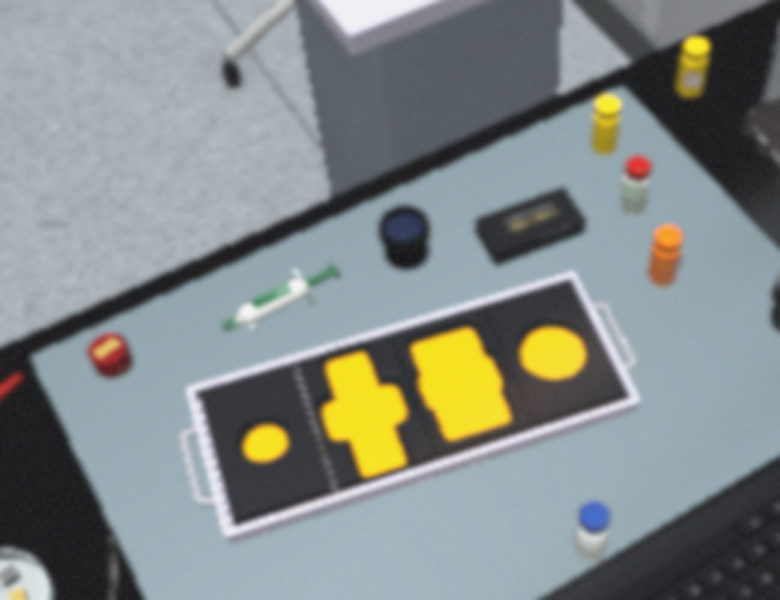

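View pics/t1.png

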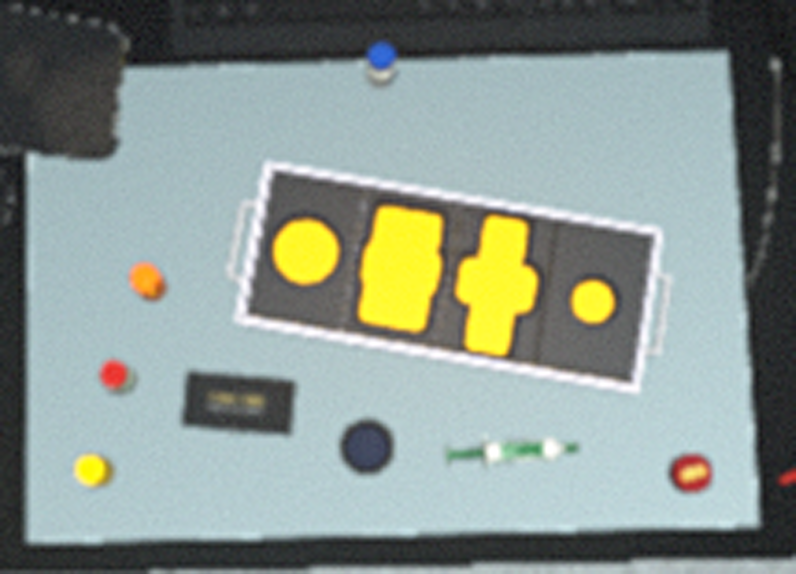

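```bash
cat > h.py <<'E'
import numpy as np, cv2
from plant import manip
C={n:manip.get_calibration(n) for n in("side","top")}
def proj(n,X):
    c=C[n]; X=np.atleast_2d(X); p=X@np.array(c["R"]).T+c["t"]; f=192/np.tan(np.radians(c["fov_y"]/2))
    return np.c_[c["cx"]+f*p[:,0]/p[:,2], c["cy"]+f*p[:,1]/p[:,2]]
def ray(n,uv):
    c=C[n]; f=192/np.tan(np.radians(c["fov_y"]/2)); R=np.array(c["R"])
    d=R.T@np.array([(uv[0]-c["cx"])/f,(uv[1]-c["cy"])/f,1]); o=-R.T@np.array(c["t"]); return o,d/np.linalg.norm(d)
def onz(n,uv,z):
    o,d=ray(n,uv); return o+d*(z-o[2])/d[2]
def tri(a,b):
    o1,d1=ray("side",a); o2,d2=ray("top",b)
    A=np.c_[d1,-d2]; s=np.linalg.lstsq(A,o2-o1,rcond=None)[0]
    p,q=o1+s[0]*d1,o2+s[1]*d2
    return (p+q)/2, np.linalg.norm(p-q)
def blobs(img,mask,amin=8):
    n,l,st,ce=cv2.connectedComponentsWithStats(mask.astype(np.uint8))
    return [(np.round(ce[i],2),st[i]) for i in range(1,n) if st[i][4]>=amin]
E
python3 - <<'E'
from h import *
S=cv2.imread("pics/side0.png");T=cv2.imread("pics/top0.png")
for n,im,roi in(("side",S,(80,280,85,345)),("top",T,(120,275,170,385))):
    h=cv2.cvtColor(im,cv2.COLOR_BGR2HSV).astype(int); H,Sa,V=h[...,0],h[...,1],h[...,2]
    r=np.zeros(H.shape,bool); r[roi[0]:roi[1],roi[2]:roi[3]]=1
    for name,m in(("yellow",(abs(H-27)<6)&(Sa>150)&(V>140)),("red",((H<6)|(H>172))&(Sa>130)&(V>100)),("navy",(H>105)&(H<130)&(Sa>60)&(V<120)),("dark",V<70),("blue",(H>105)&(H<125)&(Sa>130)&(V>120)),("green",(H>50)&(H<85)&(Sa>70)),("white",(V>195)&(Sa<40))):
        print(n,name)
        for ce,st in blobs(im,m&r,10): print("  ",ce,st)
E
```

```text
side yellow
   [316.29  97.69] [312  92  10  13  97]
   [286.42 120.59] [283 112   8  19 111]
   [237.99 207.5 ] [223 190  32  36 774]
   [268.85 197.37] [259 190  21  16 267]
   [206.09 217.62] [193 198  27  41 724]
   [172.82 227.14] [166 222  14  11 125]
side red
   [297.14 135.3 ] [294 132   7   7  37]
   [121.92 199.  ] [116 195  11   8  40]
   [ 87.52 207.76] [ 85 205   7   8  29]
side navy
   [219.13 155.33] [213 150  14  11 116]
side dark
   [208.31 174.27] [  85   80  260  200 4985]
   [161.62 104.24] [160 101   4   7  21]
   [261.09 155.96] [245 144  34  23 363]
   [219.56 160.24] [212 149  15  20 162]
   [241.96 197.5 ] [204 175  77  60 967]
   [343.62 182.14] [343 176   2  13  21]
   [189.96 206.79] [186 198  10  20  90]
   [173.09 227.74] [ 153  203   42   51 1152]
   [279.62 213.11] [259 205  34  17 116]
   [198.58 234.14] [193 227  12  15  92]
   [318.37 263.71] [ 268  233   77   47 1815]
side blue
   [282.61 251.61] [279 248   8   8  54]
side green
   [192.   171.63] [188 169   9   6  19]
   [173.65 178.75] [170 177   9   5  20]
side white
   [177.7  81.4] [175  80   
[... 419 characters left out ...]
 243   9   8  52]
top red
   [200.44 220.68] [198 218   6   7  34]
   [355.91 247.53] [352 243  10   9  32]
   [382.54 248.62] [381 247   4   4  13]
top navy
   [268.81 240.54] [264 235  11  12  90]
top dark
   [278.58 176.22] [ 170  120  215  155 7484]
   [234.13 228.6 ] [220 222  29  14 206]
top blue
   [272.59 134.17] [269 131   8   7  41]
top green
   [310.93 241.04] [306 240  10   3  27]
   [294.56 242.44] [291 242   9   2  16]
top white
   [282.33 223.75] [  178   141   197   125 11657]
   [321.44 154.56] [316 149  11  11  27]
   [314.55 158.36] [311 156   7   6  11]
   [295.   162.79] [292 159   7   9  19]
   [203.54 188.46] [200 182   9  12  24]
   [193.9 193.7] [190 190   9   8  20]
```

```bash
python3 - <<'E'
from h import *
P={"loupepocket":((268.85,197.37),(252.12,187.55)),"casepocket":((237.99,207.5),(277.8,192.23)),"syrpocket":((206.09,217.62),(303.72,196.81)),"vialpocket":((172.82,227.14),(329.74,201.13)),
"redcap":((297.14,135.3),(200.44,220.68)),"loupetop":((219.13,155.33),(268.81,240.54)),"bluecap":((282.61,251.61),(272.59,134.17)),"mount":((121.92,199),(355.91,247.53)),"case":((261.1,155.96),(234.13,228.6))}
for k,(a,b) in P.items():
    p,e=tri(a,b); print(k,p.round(4),"res",round(e,4), "top@z", onz("top",b,p[2]).round(4))
E
```

```text
loupepocket [ 0.5645 -0.2009  0.0147] res 0.0008 top@z [ 0.5647 -0.2005  0.0147]
casepocket [ 0.5494 -0.2743  0.0125] res 0.0008 top@z [ 0.5496 -0.2739  0.0125]
syrpocket [ 0.5343 -0.348   0.012 ] res 0.0006 top@z [ 0.5344 -0.3477  0.012 ]
vialpocket [ 0.5193 -0.4213  0.0156] res 0.0011 top@z [ 0.5195 -0.4207  0.0156]
redcap [ 0.4689 -0.0574  0.0515] res 0.0007 top@z [ 0.469  -0.0571  0.0515]
loupetop [ 0.4109 -0.2441  0.0351] res 0.0004 top@z [ 0.4109 -0.244   0.0351]
bluecap [ 0.709  -0.2635  0.0546] res 0.0018 top@z [ 0.7095 -0.2627  0.0546]
mount [ 0.3868 -0.4884  0.01  ] res 0.0003 top@z [ 0.3869 -0.4883  0.01  ]
case [ 0.4481 -0.1473  0.009 ] res 0.0014 top@z [ 0.4485 -0.1467  0.009 ]
```

```bash
cat > fit.py <<'E'
from h import *
from scipy.optimize import minimize
S=cv2.imread("pics/side0.png");T=cv2.imread("pics/top0.png")
IM={"side":S,"top":T}
K=8
def hullmask(n,pts3,roi):
    uv=proj(n,pts3); m=np.zeros(((roi[1]-roi[0])*K,(roi[3]-roi[2])*K),np.uint8)
    h=cv2.convexHull((((uv-[roi[2],roi[0]])+.5)*K-.5).astype(np.float32))
    cv2.fillConvexPoly(m,np.round(h*16).astype(np.int32),255,shift=4)
    return cv2.resize(m,None,fx=1/K,fy=1/K,interpolation=cv2.INTER_AREA)/255.
def box(p,lx,ly,h,z0=0):
    c,s=np.cos(p[2]),np.sin(p[2])
    return np.array([[p[0]+c*a-s*b,p[1]+s*a+c*b,z] for a in(-lx/2,lx/2) for b in(-ly/2,ly/2) for z in(z0,z0+h)])
# case
roi={"side":(138,176,238,288),"top":(214,244,212,258)}
obs={n:np.clip((150-IM[n].max(2)[r[0]:r[1],r[2]:r[3]].astype(float))/100,0,1) for n,r in roi.items()}
for use in(("side","top"),("top",),("side",)):
    def cost(p): return sum(((hullmask(n,box(p,.043,.084,.020),roi[n])-obs[n])**2).sum() for n in use)
    best=min((minimize(cost,[.448,-.147,a],method="Nelder-Mead",options=dict(initial_simplex=[[.448,-.147,a],[.456,-.147,a],[.448,-.139,a],[.448,-.147,a+.15]])) for a in(-.15,0.,.15)),key=lambda r:r.fun)
    print("case",use,best.x.round(4),best.fun)
E
python3 fit.py; python3 - <<'E'
from h import *
# tray axis
p=np.array([[.5647,-.2005],[.5496,-.2739],[.5344,-.3477],[.5195,-.4207]])
d=p[0]-p[3]; print("tray len axis ang", np.arctan2(d[1],d[0]))
# syringe sample points
T=cv2.imread("pics/top0.png");S=cv2.imread("pics/side0.png")
cv2.imwrite("pics/syr.png",np.vstack([cv2.resize(T[232:252,286:330],(792,360),interpolation=cv2.INTER_CUBIC)]))
cv2.imwrite("pics/syrs.png",cv2.resize(S[160:195,155:203],(768,560),interpolation=cv2.INTER_CUBIC))
E
```

```text
case ('side', 'top') [ 0.4473 -0.1466 -0.1054] 193.46222968089197
case ('top',) [ 0.4485 -0.1468 -0.146 ] 90.3883906189927
case ('side',) [ 0.4453 -0.1464 -0.1216] 96.32115624759709
tray len axis ang 1.3683406112160197
```

View pics/syr.png

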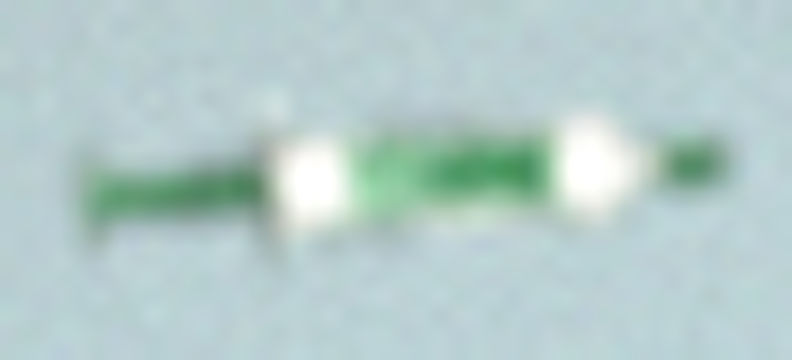

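View pics/syrs.png

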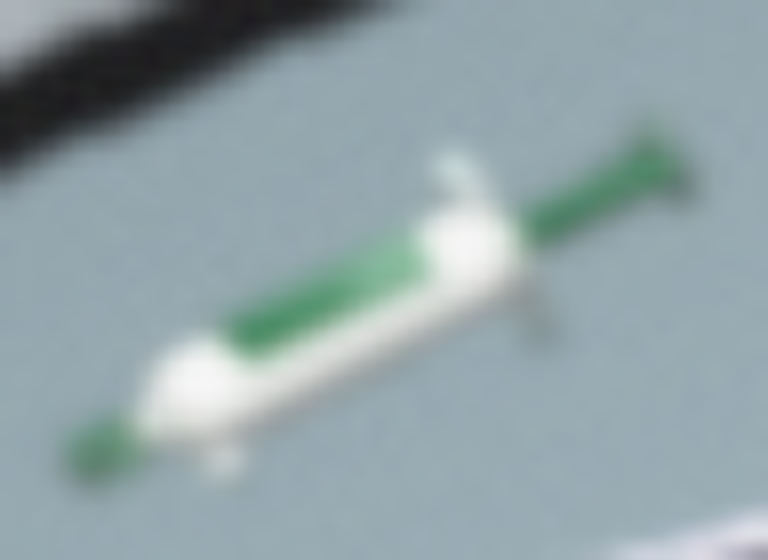

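```bash
cat >> fit.py <<'E'
for n in obs: 
    best_=best
np.set_printoptions(linewidth=250)
print((IM["top"].max(2)[218:242,214:256]))
E
python3 fit.py; python3 - <<'E'
from h import *
for a,b in (((196.6,168.8),(290.1,242.3)),((158.7,188.3),(326.05,240.3))):
    p,e=tri(a,b);print(p.round(4),e.round(4), onz("top",b,.010).round(4), onz("side",a,.01).round(4))
E
```

```text
case ('side', 'top') [ 0.4473 -0.1466 -0.1054] 193.46222968089197
case ('top',) [ 0.4485 -0.1468 -0.146 ] 90.3883906189927
case ('side',) [ 0.4453 -0.1464 -0.1216] 96.32115624759709
[[203 201 199 ... 203 203 201]
 [201 200 198 ... 203 205 206]
 [199 202 198 ... 202 204 205]
 ...
 [202 205 202 ... 207 209 207]
 [204 204 203 ... 205 208 206]
 [200 201 204 ... 202 209 207]]
[ 0.4054 -0.3041  0.0174] 0.0009 [ 0.4059 -0.3042  0.01  ] [ 0.3997 -0.3027  0.01  ]
[ 0.4087 -0.405   0.0162] 0.0005 [ 0.4091 -0.4056  0.01  ] [ 0.4039 -0.4045  0.01  ]
```

```bash
cat > fit2.py <<'E'
from fit import *
def dist(n,r):
    a=cv2.cvtColor(IM[n],cv2.COLOR_BGR2LAB)[r[0]:r[1],r[2]:r[3]].astype(float)
    med=np.median(a.reshape(-1,3),0); return np.linalg.norm(a-med,axis=2)
# syringe
R2={"side":(160,196,152,205),"top":(230,254,282,334)}
def syr(p,z):
    c,s=np.cos(p[2]),np.sin(p[2]); out=[]
    def cyl(y0,y1,r):
        a=np.linspace(0,2*np.pi,24,endpoint=False)
        q=[[r*np.cos(t),y,z+r*np.sin(t)] for t in a for y in(y0,y1)]
        return np.array([[p[0]+c*x-s*y,p[1]+s*x+c*y,zz] for x,y,zz in q])
    return [cyl(-36,19,1)] if 0 else [cyl(-.034,.020,.0075),cyl(.02,.048,.004),cyl(-.05,-.034,.004)]
D={n:np.clip((dist(n,r)-8)/30,0,1) for n,r in R2.items()}
for z in(.010,.013,.016):
  for use in(("side","top"),("top",),("side",)):
    def cost(p): return sum(((np.max([hullmask(n,q,R2[n]) for q in syr(p,z)],0)-D[n])**2).sum() for n in use)
    x0=[.407,-.355,-.03]
    r=minimize(cost,x0,method="Nelder-Mead",options=dict(initial_simplex=[x0,[.413,-.355,-.03],[.407,-.348,-.03],[.407,-.355,.05]]))
    print("syr",z,use,r.x.round(4),round(r.fun,2))
D={n:np.clip((dist(n,r)-8)/60,0,1) for n,r in roi.items()}
for h in(.02,.023):
  for use in(("side","top"),("top",),("side",)):
    def cost(p): return sum(((hullmask(n,box(p,.043,.084,h),roi[n])-D[n])**2).sum() for n in use)
    best=min((minimize(cost,[.448,-.147,a],method="Nelder-Mead",options=dict(initial_simplex=[[.448,-.147,a],[.456,-.147,a],[.448,-.139,a],[.448,-.147,a+.15]])) for a in(-.15,0.)),key=lambda r:r.fun)
    print("case",h,use,best.x.round(4),best.fun)
V=[]
for n,r in roi.items():
    m=hullmask(n,box([.448,-.1467,best.x[2]],.043,.084,.02),r)
    im=cv2.resize(IM[n][r[0]:r[1],r[2]:r[3]],None,fx=12,fy=12,interpolation=cv2.INTER_CUBIC)
    mm=cv2.resize((m*255).astype(np.uint8),None,fx=12,fy=12,interpolation=cv2.INTER_CUBIC)
    cs,_=cv2.findContours((mm>127).astype(np.uint8),0,2); cv2.drawContours(im,cs,-1,(0,0,255),1); cv2.imwrite(f"pics/ov_{n}.png",im)
E
python3 fit2.py | grep -v "^ \|\[\["
```

```text
case ('side', 'top') [ 0.4473 -0.1466 -0.1054] 193.46222968089197
case ('top',) [ 0.4485 -0.1468 -0.146 ] 90.3883906189927
case ('side',) [ 0.4453 -0.1464 -0.1216] 96.32115624759709
syr 0.01 ('side', 'top') [ 0.4046 -0.3521  0.0195] 303.35
syr 0.01 ('top',) [ 0.4068 -0.3521  0.0425] 26.03
syr 0.01 ('side',) [ 0.4023 -0.3524  0.0314] 233.13
syr 0.013 ('side', 'top') [ 0.4055 -0.3523  0.0312] 272.15
syr 0.013 ('top',) [ 0.4066 -0.3518  0.0407] 26.03
syr 0.013 ('side',) [ 0.4042 -0.3534  0.0246] 232.91
syr 0.016 ('side', 'top') [ 0.4066 -0.3526  0.0377] 261.64
syr 0.016 ('top',) [ 0.4065 -0.3516  0.0421] 25.97
syr 0.016 ('side',) [ 0.4068 -0.354   0.0241] 232.6
case 0.02 ('side', 'top') [ 0.4473 -0.1468 -0.1068] 64.34813642064076
case 0.02 ('top',) [ 0.4484 -0.1469 -0.1173] 3.111224964114848
case 0.02 ('side',) [ 0.4456 -0.1463 -0.1047] 45.69369524384635
case 0.023 ('side', 'top') [ 0.4479 -0.1471 -0.1085] 75.92568521598993
case 0.023 ('top',) [ 0.4483 -0.147  -0.1146] 3.7347264903157753
case 0.023 ('side',) [ 0.4466 -0.1468 -0.1084] 68.59643061541425
```

```bash
cat > fit3.py <<'E'
from fit2 import *
for z0 in(-.002,0,.002,.004,.006):
    def cost(p): return sum(((hullmask(n,box(p,.043,.084,.02,z0),roi[n])-D[n])**2).sum() for n in roi)
    x=[.448,-.147,-.11]
    r=minimize(cost,x,method="Nelder-Mead",options=dict(initial_simplex=[x,[.456,-.147,-.1],[.448,-.139,-.1],[.448,-.147,0]]))
    print("CASE",z0,r.x.round(4),r.fun)
E
python3 fit3.py | grep CASE; cat > mk.py <<'E'
E
python3 - <<'E'
import cv2,numpy as np
a=cv2.imread("pics/ov_side.png");b=cv2.imread("pics/ov_top.png");print(a.shape,b.shape)
w=600
cv2.imwrite("pics/ov.png",cv2.resize(np.vstack([cv2.copyMakeBorder(x,0,0,0,w-x.shape[1],0) for x in(a,b)]),None,fx=.7,fy=.7))
E
```

```text
CASE -0.002 [ 0.447  -0.1461 -0.1018] 83.76970416481589
CASE 0 [ 0.4474 -0.1467 -0.1049] 64.61155579283269
CASE 0.002 [ 0.4477 -0.1473 -0.1083] 54.17466928034501
CASE 0.004 [ 0.4482 -0.1477 -0.1142] 54.31161919878663
CASE 0.006 [ 0.4485 -0.1482 -0.1078] 65.06146847582121
(456, 600, 3) (360, 552, 3)
```

View pics/ov.png

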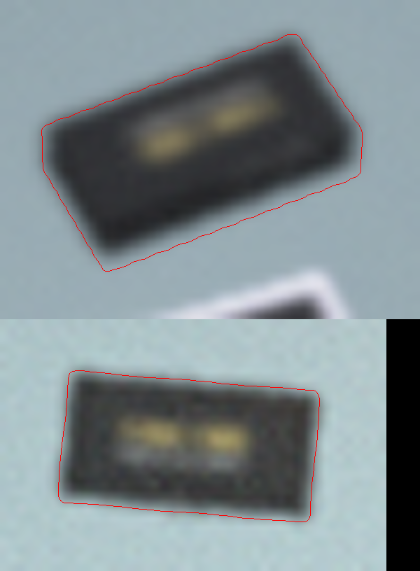

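Call:
drive_tool(
  steps=[
    {"x": 0.11,"y": 0.33,"jaw": 0.45},
    {"x": 0.22,"y": 0.66,"jaw": 0.45},
    {"x": 0.33,"y": 1,"jaw": 0.45},
  ],
)

```text
invalid input at $.steps[0]: expected keys x, y, z, wx, wy, wz, jaw
```

Call:
drive_tool(
  steps=[
    {"x": 0.11,"y": 0.33,"jaw": 0.45},
    {"x": 0.22,"y": 0.66,"jaw": 0.45},
    {"x": 0.33,"y": 1,"jaw": 0.45},
  ],
)

```text
invalid input at $.steps[0]: expected keys x, y, z, wx, wy, wz, jaw
```

Call:
drive_tool(
  steps=[
    {"x": 0.11,"y": 0.33,"z": -0.3,"jaw": 0.45},
    {"x": 0.22,"y": 0.66,"z": -0.6,"jaw": 0.45},
    {"x": 0.33,"y": 1,"z": -0.8,"jaw": 0.45},
    {"x": 0.33,"y": 1,"z": -0.8,"jaw": 0.45},
  ],
)

```text
invalid input at $.steps[0]: expected keys x, y, z, wx, wy, wz, jaw
```

Call:
drive_tool(
  steps=[
    {"x": 0.11,"y": 0.33,"z": 0,"wx": 0,"wy": 0,"wz": 0,"jaw": 0.45},
    {"x": 0.22,"y": 0.66,"z": 0,"wx": 0,"wy": 0,"wz": 0,"jaw": 0.45},
    {"x": 0.33,"y": 1,"z": 0,"wx": 0,"wy": 0,"wz": 0,"jaw": 0.45},
  ],
)

```text
clock: 0.35
tool_pos: [0.3306, -0.4886, 0.23]
tcp_rot: [[-0.001, 0.903, 0.431], [0.002, 0.431, -0.903], [-1.0, 0.0, -0.002]]
ft_force: [0.7, 0.0, -0.1]
gripper_width: 0.722
```

Call:
drive_tool(
  steps=[
    {"x": 0.11,"y": 0.33,"z": 0,"wx": 0,"wy": 0,"wz": 0,"jaw": 0.45},
    {"x": 0.22,"y": 0.66,"z": 0,"wx": 0,"wy": 0,"wz": 0,"jaw": 0.45},
    {"x": 0.33,"y": 1,"z": 0,"wx": 0,"wy": 0,"wz": 0,"jaw": 0.45},
  ],
)

```text
clock: 0.6
tool_pos: [0.3701, -0.3691, 0.2306]
tcp_rot: [[-0.0, 0.902, 0.432], [0.001, 0.432, -0.902], [-1.0, 0.0, -0.001]]
ft_force: [1.0, 0.1, -0.8]
gripper_width: 0.729
```

Call:
drive_tool(
  steps=[
    {"x": 0.11,"y": 0.33,"z": -0.3,"wx": 0,"wy": 0,"wz": 0,"jaw": 0.45},
    {"x": 0.22,"y": 0.66,"z": -0.6,"wx": 0,"wy": 0,"wz": 0,"jaw": 0.45},
    {"x": 0.33,"y": 1,"z": -0.9,"wx": 0,"wy": 0,"wz": 0,"jaw": 0.45},
    {"x": 0.33,"y": 1,"z": -0.9,"wx": 0,"wy": 0,"wz": 0,"jaw": 0.45},
    {"x": 0.33,"y": 1,"z": -0.9,"wx": 0,"wy": 0,"wz": 0,"jaw": 0.45},
  ],
)

```text
clock: 1.02
tool_pos: [0.4066, -0.2435, 0.1165]
tcp_rot: [[-0.009, 0.9, 0.436], [0.011, 0.436, -0.9], [-1.0, -0.004, -0.014]]
ft_force: [-0.3, 0.6, -1.3]
gripper_width: 0.73
```

```bash
cat > snap.py <<'E'
import sys
from h import *
k=sys.argv[1]
out=[]
for n,r in(("side",(100,270,100,330)),("top",(115,270,170,385))):
    im=manip.read_camera(n)[:,:,::-1]; cv2.imwrite(f"pics/{n}_{k}.png",im)
    out.append(cv2.resize(im[r[0]:r[1],r[2]:r[3]],(560,int(560*(r[1]-r[0])/(r[3]-r[2]))),interpolation=cv2.INTER_CUBIC))
o=np.vstack(out); o=cv2.resize(o,None,fx=min(1,598/o.shape[0]),fy=min(1,598/o.shape[0])); cv2.imwrite(f"pics/v_{k}.png",o)
s=manip.read_state()
print(s["clock"],s["tool_pos"].round(4),s["joint_pos"].round(3),s["ft_force"].round(1),round(s["gripper_width"],3)); print(s["tcp_rot"].round(3).tolist())
E
python3 snap.py a
```

```text
1.1167 [ 0.409  -0.2494  0.1216] [-0.76  -0.025  2.136 -0.     1.034  0.362] [-0.2 -0.2  0.9] 0.724
[[-0.003, 0.901, 0.434], [0.002, 0.434, -0.901], [-1.0, -0.001, -0.003]]
```

View pics/v_a.png

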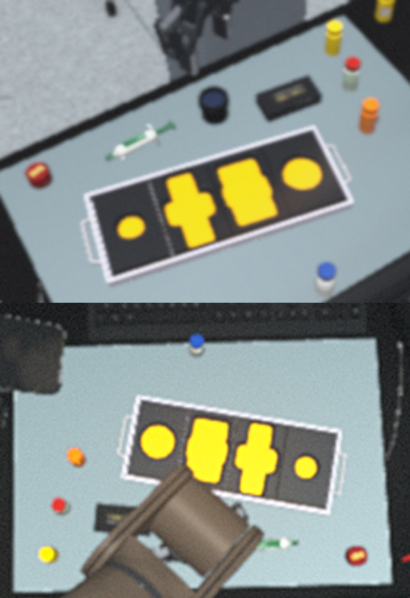

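Call:
drive_tool(
  steps=[
    {"x": 0.02,"y": 0.04,"z": -0.3,"wx": 0,"wy": 0,"wz": 0,"jaw": 0.45},
    {"x": 0.02,"y": 0.04,"z": -0.5,"wx": 0,"wy": 0,"wz": 0,"jaw": 0.45},
    {"x": 0.02,"y": 0.04,"z": -0.6,"wx": 0,"wy": 0,"wz": 0,"jaw": 0.45},
    {"x": 0.02,"y": 0.04,"z": -0.6,"wx": 0,"wy": 0,"wz": 0,"jaw": 0.45},
  ],
)

```text
clock: 1.45
tool_pos: [0.4108, -0.2467, 0.0496]
tcp_rot: [[-0.003, 0.902, 0.431], [0.002, 0.431, -0.902], [-1.0, -0.002, -0.003]]
ft_force: [-0.3, 0.2, -0.6]
gripper_width: 0.728
```

```bash
python3 snap.py b; python3 -c "
import cv2
a=cv2.imread('pics/side_b.png');cv2.imwrite('pics/b1.png',cv2.resize(a[95:195,170:300],None,fx=6,fy=6,interpolation=2))"
```

```text
1.55 [ 0.4126 -0.2481  0.0524] [-0.753  0.093  2.166 -0.     0.88   0.373] [ 0.3 -0.7 -0.8] 0.724
[[0.001, 0.902, 0.431], [-0.001, 0.431, -0.902], [-1.0, 0.001, 0.002]]
```

View pics/b1.png

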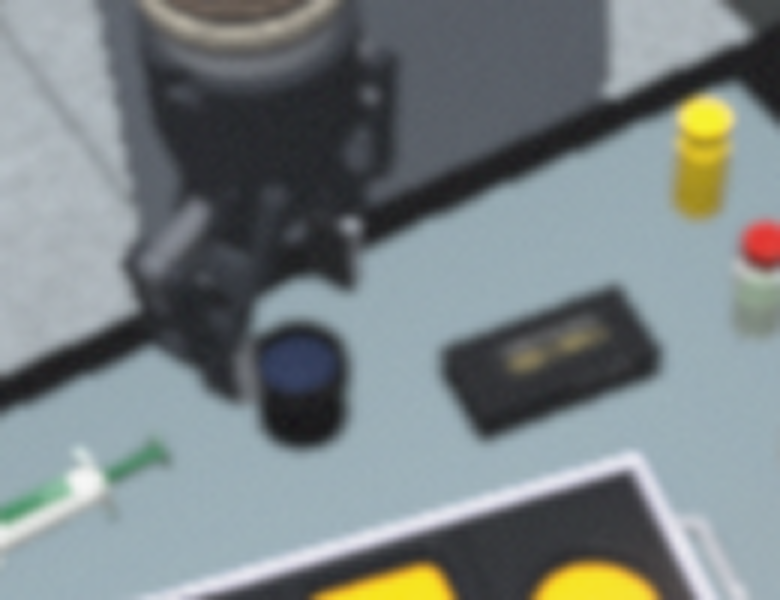

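```bash
python3 - <<'E'
from h import *
for z in(.0524,.057,.062): print(z,proj("side",[.4126,-.2481,z]),proj("top",[.4126,-.2481,z]))
for s in(1,-1):
  for w in(.031,.0455): print(s,w,proj("side",[.4126+s*w*.431,-.2481-s*w*.902,.0524]))
print(onz("side",(217.5,149.9),.055))
E
```

```text
0.0524 [[217.58340668 151.822371  ]] [[270.40163162 239.56698541]]
0.057 [[217.43492747 150.55957953]] [[270.43141469 239.47543763]]
0.062 [[217.27215748 149.17524726]] [[270.46406317 239.37508206]]
1 0.031 [[209.84169966 160.48319185]]
1 0.0455 [[206.13523075 164.62970154]]
-1 0.031 [[225.08595353 143.42910398]]
-1 0.0455 [[228.51622144 139.59158652]]
[ 0.40934904 -0.24629564  0.055     ]
```

Call:
drive_tool(
  steps=[
    {"x": 0,"y": 0.02,"z": -0.15,"wx": 0,"wy": 0,"wz": 0,"jaw": 0.45},
    {"x": 0,"y": 0.02,"z": -0.27,"wx": 0,"wy": 0,"wz": 0,"jaw": 0.45},
    {"x": 0,"y": 0.02,"z": -0.27,"wx": 0,"wy": 0,"wz": 0,"jaw": 0.45},
    {"x": 0,"y": 0.02,"z": -0.27,"wx": 0,"wy": 0,"wz": 0,"jaw": 0.45},
  ],
)

```text
clock: 1.88
tool_pos: [0.4127, -0.2452, 0.0202]
tcp_rot: [[0.001, 0.902, 0.432], [-0.001, 0.432, -0.902], [-1.0, 0.001, 0.002]]
ft_force: [-0.6, 0.6, -0.2]
gripper_width: 0.722
```

```bash
python3 snap.py c; python3 -c "
import cv2
a=cv2.imread('pics/side_c.png');cv2.imwrite('pics/c1.png',cv2.resize(a[115:195,170:270],None,fx=7,fy=7,interpolation=2))"
```

```text
1.9833 [ 0.4132 -0.2455  0.0208] [-0.748  0.152  2.176 -0.     0.81   0.377] [-0.1 -0.5  0.8] 0.727
[[0.003, 0.902, 0.432], [-0.002, 0.432, -0.902], [-1.0, 0.001, 0.003]]
```

View pics/c1.png

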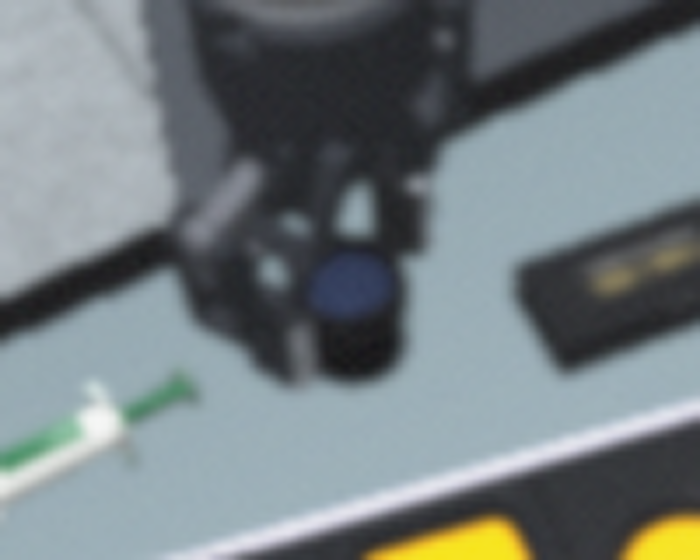

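Call:
drive_tool(
  steps=[
    {"x": 0,"y": 0.01,"z": 0,"wx": 0,"wy": 0,"wz": 0,"jaw": -0.1},
    {"x": 0,"y": 0.01,"z": 0,"wx": 0,"wy": 0,"wz": 0,"jaw": -1},
    {"x": 0,"y": 0.01,"z": 0,"wx": 0,"wy": 0,"wz": 0,"jaw": -1},
    {"x": 0,"y": 0.01,"z": 0,"wx": 0,"wy": 0,"wz": 0,"jaw": -1},
    {"x": 0,"y": 0.01,"z": 0,"wx": 0,"wy": 0,"wz": 0,"jaw": -1},
    {"x": 0,"y": 0.01,"z": 0,"wx": 0,"wy": 0,"wz": 0,"jaw": -1},
  ],
)

```text
clock: 2.48
tool_pos: [0.4131, -0.2438, 0.0205]
tcp_rot: [[0.002, 0.902, 0.432], [-0.002, 0.432, -0.902], [-1.0, 0.001, 0.002]]
ft_force: [-1.4, 0.8, 6.3]
gripper_width: 0.449
```

Call:
drive_tool(
  steps=[
    {"x": 0,"y": 0,"z": 0.1,"wx": 0,"wy": 0,"wz": 0,"jaw": -1},
    {"x": 0,"y": 0,"z": 0.3,"wx": 0,"wy": 0,"wz": 0,"jaw": -1},
    {"x": 0,"y": 0,"z": 0.5,"wx": 0,"wy": 0,"wz": 0,"jaw": -1},
    {"x": 0.3,"y": 0.1,"z": 0.5,"wx": 0,"wy": 0,"wz": 0,"jaw": -1},
    {"x": 0.55,"y": 0.2,"z": 0.5,"wx": 0,"wy": 0,"wz": 0,"jaw": -1},
    {"x": 0.8,"y": 0.3,"z": 0.5,"wx": 0,"wy": 0,"wz": 0,"jaw": -1},
    {"x": 1,"y": 0.37,"z": 0.5,"wx": 0,"wy": 0,"wz": 0,"jaw": -1},
  ],
)

```text
clock: 3.07
tool_pos: [0.5337, -0.1975, 0.0793]
tcp_rot: [[0.001, 0.902, 0.432], [-0.0, 0.432, -0.902], [-1.0, 0.001, 0.001]]
ft_force: [0.6, -0.1, -1.1]
gripper_width: 0.448
```

Call:
drive_tool(
  steps=[
    {"x": 0.15,"y": 0,"z": 0,"wx": 0,"wy": 0,"wz": 0,"jaw": -1},
    {"x": 0.275,"y": 0,"z": 0,"wx": 0,"wy": 0,"wz": 0,"jaw": -1},
    {"x": 0.275,"y": 0,"z": 0,"wx": 0,"wy": 0,"wz": 0,"jaw": -1},
    {"x": 0.275,"y": 0,"z": 0,"wx": 0,"wy": 0,"wz": 0,"jaw": -1},
    {"x": 0.275,"y": 0,"z": 0,"wx": 0,"wy": 0,"wz": 0,"jaw": -1},
  ],
)

```text
clock: 3.48
tool_pos: [0.5639, -0.1982, 0.0783]
tcp_rot: [[-0.002, 0.902, 0.432], [0.001, 0.432, -0.902], [-1.0, -0.001, -0.001]]
ft_force: [0.2, 0.7, -1.5]
gripper_width: 0.446
```

```bash
python3 snap.py d; python3 -c "
import cv2
a=cv2.imread('pics/side_d.png');cv2.imwrite('pics/d1.png',cv2.resize(a[125:235,200:330],None,fx=5,fy=5,interpolation=2))"
```

```text
3.5833 [ 0.5639 -0.1984  0.0785] [-0.508  0.289  1.875 -0.     0.979  0.617] [-0.1 -0.  -1.6] 0.451
[[-0.001, 0.902, 0.432], [0.001, 0.432, -0.902], [-1.0, -0.001, -0.001]]
```

View pics/d1.png

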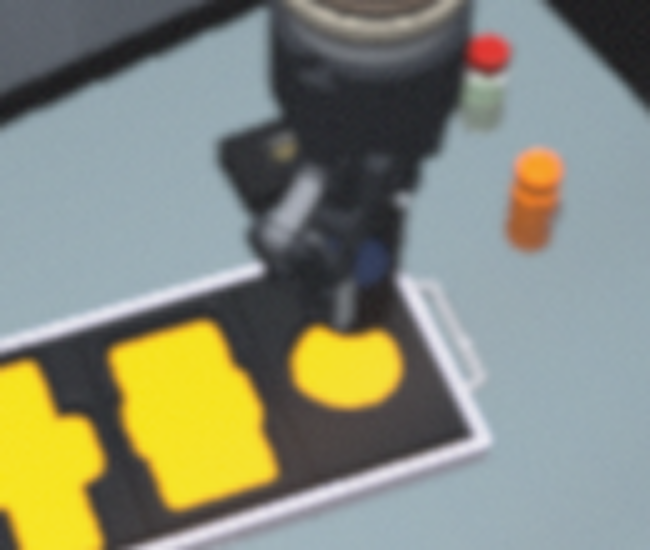

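Call:
drive_tool(
  steps=[
    {"x": 0.02,"y": -0.012,"z": -0.1,"wx": 0,"wy": 0,"wz": 0,"jaw": -1},
    {"x": 0.02,"y": -0.012,"z": -0.22,"wx": 0,"wy": 0,"wz": 0,"jaw": -1},
    {"x": 0.02,"y": -0.012,"z": -0.3,"wx": 0,"wy": 0,"wz": 0,"jaw": -1},
    {"x": 0.02,"y": -0.012,"z": -0.34,"wx": 0,"wy": 0,"wz": 0,"jaw": -1},
    {"x": 0.02,"y": -0.012,"z": -0.36,"wx": 0,"wy": 0,"wz": 0,"jaw": -1},
    {"x": 0.02,"y": -0.012,"z": -0.36,"wx": 0,"wy": 0,"wz": 0,"jaw": -1},
  ],
)

```text
clock: 4.08
tool_pos: [0.5668, -0.1998, 0.0348]
tcp_rot: [[-0.001, 0.902, 0.432], [0.001, 0.432, -0.902], [-1.0, -0.001, -0.001]]
ft_force: [-0.2, -0.2, -0.5]
gripper_width: 0.452
```

Call:
drive_tool(
  steps=[
    {"x": 0,"y": 0,"z": -0.02,"wx": 0,"wy": 0,"wz": 0,"jaw": -1},
    {"x": 0,"y": 0,"z": -0.03,"wx": 0,"wy": 0,"wz": 0,"jaw": -1},
    {"x": 0,"y": 0,"z": -0.03,"wx": 0,"wy": 0,"wz": 0,"jaw": -1},
  ],
)

```text
clock: 4.33
tool_pos: [0.5676, -0.2, 0.0324]
tcp_rot: [[0.0, 0.902, 0.432], [-0.0, 0.432, -0.902], [-1.0, 0.0, 0.0]]
ft_force: [-0.6, -0.7, -1.0]
gripper_width: 0.449
```

```bash
python3 snap.py e; python3 -c "
import cv2
a=cv2.imread('pics/side_e.png');cv2.imwrite('pics/e1.png',cv2.resize(a[125:235,200:330],None,fx=5,fy=5,interpolation=2))"
```

```text
4.4333 [ 0.5677 -0.2001  0.0325] [-0.507  0.364  1.878 -0.     0.898  0.617] [ 0.4 -0.5 -0.1] 0.451
[[0.001, 0.902, 0.432], [-0.0, 0.432, -0.902], [-1.0, 0.0, 0.001]]
```

View pics/e1.png

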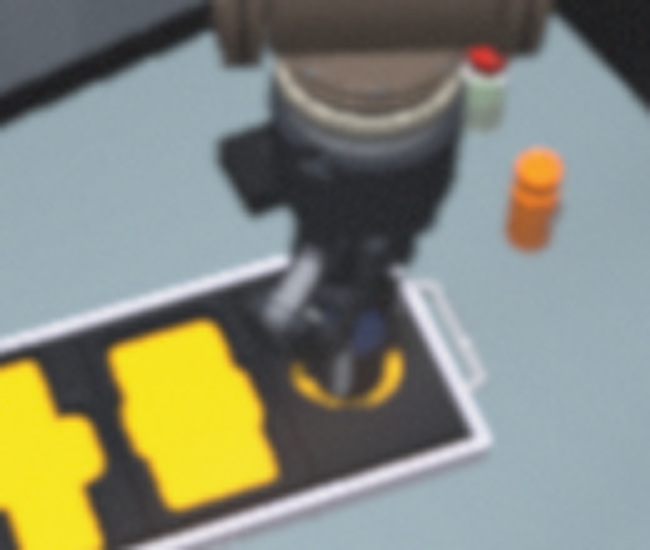

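Call:
drive_tool(
  steps=[
    {"x": -0.01,"y": -0.005,"z": -0.015,"wx": 0,"wy": 0,"wz": 0,"jaw": -1},
    {"x": -0.01,"y": -0.005,"z": -0.025,"wx": 0,"wy": 0,"wz": 0,"jaw": -1},
    {"x": -0.01,"y": -0.005,"z": -0.025,"wx": 0,"wy": 0,"wz": 0,"jaw": -1},
  ],
)

```text
clock: 4.68
tool_pos: [0.5674, -0.2006, 0.0315]
tcp_rot: [[0.002, 0.902, 0.432], [0.0, 0.432, -0.902], [-1.0, 0.002, 0.001]]
ft_force: [-2.1, 3.2, 7.6]
gripper_width: 0.446
```

Call:
drive_tool(
  steps=[
    {"x": 0,"y": 0,"z": -0.015,"wx": 0,"wy": 0,"wz": 0,"jaw": -1},
    {"x": 0,"y": 0,"z": -0.015,"wx": 0,"wy": 0,"wz": 0,"jaw": -1},
  ],
)

```text
clock: 4.85
tool_pos: [0.5676, -0.2006, 0.0314]
tcp_rot: [[0.001, 0.902, 0.432], [0.0, 0.432, -0.902], [-1.0, 0.001, -0.0]]
ft_force: [-5.8, 3.9, 16.9]
gripper_width: 0.447
```

Call:
drive_tool(
  steps=[
    {"x": -0.01,"y": 0,"z": 0.015,"wx": 0,"wy": 0,"wz": 0,"jaw": -1},
    {"x": -0.01,"y": 0,"z": 0.02,"wx": 0,"wy": 0,"wz": 0,"jaw": -1},
    {"x": -0.01,"y": 0,"z": 0.02,"wx": 0,"wy": 0,"wz": 0,"jaw": 0.3},
    {"x": -0.01,"y": 0,"z": 0.02,"wx": 0,"wy": 0,"wz": 0,"jaw": 0.3},
    {"x": -0.01,"y": 0,"z": 0.02,"wx": 0,"wy": 0,"wz": 0,"jaw": 0.3},
  ],
)

```text
clock: 5.27
tool_pos: [0.5644, -0.2004, 0.029]
tcp_rot: [[-0.001, 0.902, 0.432], [0.001, 0.432, -0.902], [-1.0, -0.001, -0.001]]
ft_force: [-0.3, -0.5, 0.2]
gripper_width: 0.65
```

Call:
drive_tool(
  steps=[
    {"x": 0,"y": 0,"z": 0.15,"wx": 0,"wy": 0,"wz": 0,"jaw": 0.3},
    {"x": 0,"y": 0,"z": 0.35,"wx": 0,"wy": 0,"wz": 0,"jaw": 0.3},
    {"x": 0,"y": 0,"z": 0.65,"wx": 0,"wy": 0,"wz": 0,"jaw": 0.2},
    {"x": -0.3,"y": 0.3,"z": 0.65,"wx": 0,"wy": 0,"wz": 0,"jaw": 0.1},
    {"x": -0.55,"y": 0.6,"z": 0.65,"wx": 0,"wy": 0,"wz": 0,"jaw": 0.1},
    {"x": -0.78,"y": 0.9,"z": 0.65,"wx": 0,"wy": 0,"wz": 0,"jaw": 0.1},
    {"x": -0.78,"y": 1,"z": 0.65,"wx": 0,"wy": 0,"wz": 0,"jaw": 0.1},
    {"x": -0.78,"y": 1,"z": 0.65,"wx": 0,"wy": 0,"wz": 0,"jaw": 0.1},
  ],
)

```text
clock: 5.93
tool_pos: [0.4674, -0.0764, 0.1058]
tcp_rot: [[-0.005, 0.901, 0.435], [0.003, 0.435, -0.901], [-1.0, -0.003, -0.005]]
ft_force: [0.0, 0.1, 0.8]
gripper_width: 0.55
```

```bash
python3 snap.py f; python3 -c "
import cv2,numpy as np
a=cv2.imread('pics/side_f.png');b=cv2.imread('pics/top_f.png')
r=lambda x:cv2.resize(x,None,fx=5,fy=5,interpolation=2)
cv2.imwrite('pics/f1.png',np.hstack([r(a[160:240,200:280]),r(b[160:240,225:305])]))"
```

```text
6.0333 [ 0.4709 -0.0798  0.1073] [-0.381 -0.008  2.15  -0.     1.     0.742] [ 0.3 -0.4  0.8] 0.552
[[-0.0, 0.901, 0.434], [-0.0, 0.434, -0.901], [-1.0, -0.0, 0.0]]
```

View pics/f1.png

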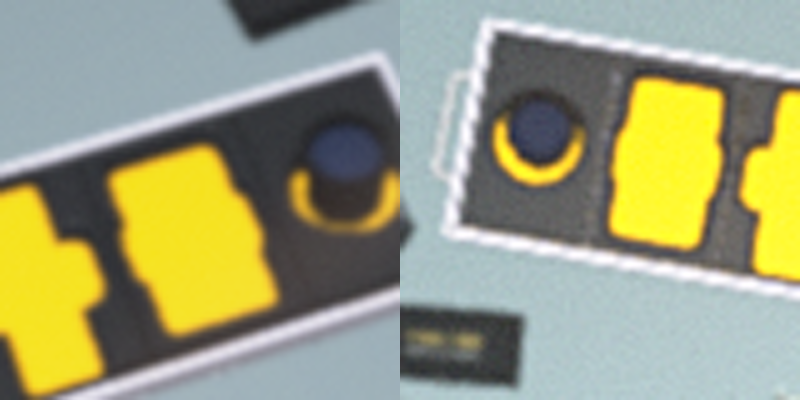

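View pics/v_f.png

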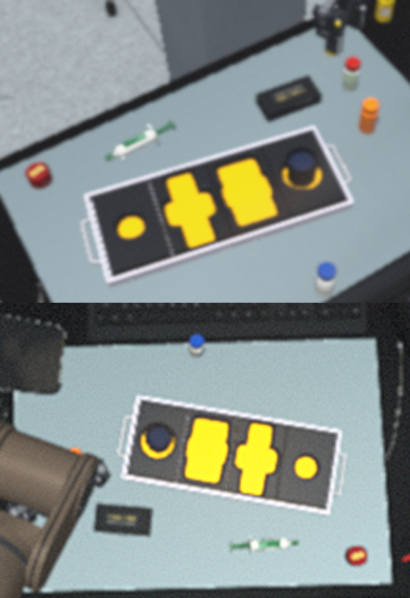

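```bash
python3 - <<'E'
from h import *
uv={}
for n,roi in(("side",(180,205,255,285)),("top",(174,198,240,266))):
    im=cv2.imread(f"pics/{n}_f.png");h=cv2.cvtColor(im,cv2.COLOR_BGR2HSV).astype(int);H,S,V=h[...,0],h[...,1],h[...,2]
    r=np.zeros(H.shape,bool);r[roi[0]:roi[1],roi[2]:roi[3]]=1
    b=blobs(im,(H>105)&(H<130)&(S>60)&(V<120)&r,20);print(n,b);uv[n]=max(b,key=lambda x:x[1][4])[0]
print(tri(uv["side"],uv["top"]))
E
```

```text
side [(array([268.47, 189.6 ]), array([262, 185,  14,  11, 115], dtype=int32))]
top [(array([252.28, 185.25]), array([247, 180,  11,  11,  83], dtype=int32))]
(array([ 0.56476288, -0.20268721,  0.0478802 ]), np.float64(0.001829943489517796))
```

Call:
drive_tool(
  steps=[
    {"x": -0.015,"y": 0.19,"z": 0,"wx": 0,"wy": 0,"wz": 0,"jaw": 0.1},
    {"x": -0.015,"y": 0.19,"z": -0.1,"wx": 0,"wy": 0,"wz": 0,"jaw": 0.1},
    {"x": -0.015,"y": 0.19,"z": -0.2,"wx": 0,"wy": 0,"wz": 0,"jaw": 0.1},
    {"x": -0.015,"y": 0.19,"z": -0.25,"wx": 0,"wy": 0,"wz": 0,"jaw": 0.1},
  ],
)

```text
clock: 6.37
tool_pos: [0.4699, -0.0585, 0.0766]
tcp_rot: [[-0.001, 0.902, 0.432], [0.0, 0.432, -0.902], [-1.0, -0.001, -0.001]]
ft_force: [-0.5, 0.5, -0.4]
gripper_width: 0.549
```

```bash
python3 snap.py g; python3 -c "
import cv2
a=cv2.imread('pics/side_g.png');cv2.imwrite('pics/g1.png',cv2.resize(a[75:185,230:360],None,fx=5,fy=5,interpolation=2))"
```

```text
6.4667 [ 0.4693 -0.0583  0.0765] [-0.339  0.034  2.175 -0.     0.936  0.787] [-0.6  0.5  0.3] 0.551
[[-0.003, 0.902, 0.431], [0.001, 0.431, -0.902], [-1.0, -0.002, -0.002]]
```

View pics/g1.png

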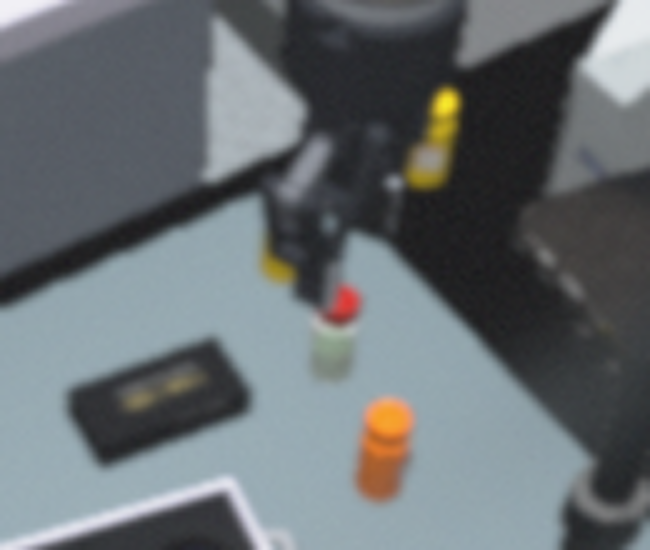

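Call:
drive_tool(
  steps=[
    {"x": 0,"y": 0.007,"z": -0.15,"wx": 0,"wy": 0,"wz": 0,"jaw": 0.1},
    {"x": 0,"y": 0.007,"z": -0.3,"wx": 0,"wy": 0,"wz": 0,"jaw": 0.1},
    {"x": 0,"y": 0.007,"z": -0.43,"wx": 0,"wy": 0,"wz": 0,"jaw": 0.1},
    {"x": 0,"y": 0.007,"z": -0.43,"wx": 0,"wy": 0,"wz": 0,"jaw": 0.1},
    {"x": 0,"y": 0.007,"z": -0.43,"wx": 0,"wy": 0,"wz": 0,"jaw": -0.3},
    {"x": 0,"y": 0.007,"z": -0.43,"wx": 0,"wy": 0,"wz": 0,"jaw": -1},
    {"x": 0,"y": 0.007,"z": -0.43,"wx": 0,"wy": 0,"wz": 0,"jaw": -1},
    {"x": 0,"y": 0.007,"z": -0.43,"wx": 0,"wy": 0,"wz": 0,"jaw": -1},
    {"x": 0,"y": 0.007,"z": -0.43,"wx": 0,"wy": 0,"wz": 0,"jaw": -1},
    {"x": 0,"y": 0.007,"z": -0.43,"wx": 0,"wy": 0,"wz": 0,"jaw": -1},
  ],
)

```text
clock: 7.3
tool_pos: [0.4707, -0.0574, 0.0273]
tcp_rot: [[0.002, 0.902, 0.432], [-0.001, 0.432, -0.902], [-1.0, 0.002, 0.002]]
ft_force: [-0.0, -0.8, 3.1]
gripper_width: 0.245
```

Call:
drive_tool(
  steps=[
    {"x": 0,"y": 0,"z": 0.1,"wx": 0,"wy": 0,"wz": 0,"jaw": -1},
    {"x": 0,"y": 0,"z": 0.35,"wx": 0,"wy": 0,"wz": 0,"jaw": -1},
    {"x": 0,"y": 0,"z": 0.6,"wx": 0,"wy": 0,"wz": 0,"jaw": -1},
    {"x": 0.03,"y": -0.2,"z": 0.7,"wx": 0,"wy": 0,"wz": 0,"jaw": -1},
    {"x": 0.07,"y": -0.5,"z": 0.7,"wx": 0,"wy": 0,"wz": 0,"jaw": -1},
    {"x": 0.1,"y": -0.75,"z": 0.7,"wx": 0,"wy": 0,"wz": 0,"jaw": -1},
    {"x": 0.13,"y": -1,"z": 0.7,"wx": 0,"wy": 0,"wz": 0,"jaw": -1},
  ],
)

```text
clock: 7.88
tool_pos: [0.4855, -0.1782, 0.1109]
tcp_rot: [[0.001, 0.902, 0.433], [-0.001, 0.433, -0.902], [-1.0, 0.001, 0.001]]
ft_force: [0.7, 0.3, 0.1]
gripper_width: 0.244
```

Call:
drive_tool(
  steps=[
    {"x": 0.04,"y": -0.28,"z": 0,"wx": 0,"wy": 0,"wz": 0,"jaw": -1},
    {"x": 0.08,"y": -0.56,"z": 0,"wx": 0,"wy": 0,"wz": 0,"jaw": -1},
    {"x": 0.12,"y": -0.8,"z": 0,"wx": 0,"wy": 0,"wz": 0,"jaw": -1},
    {"x": 0.14,"y": -1,"z": 0,"wx": 0,"wy": 0,"wz": 0,"jaw": -1},
  ],
)

```text
clock: 8.22
tool_pos: [0.5021, -0.2991, 0.1102]
tcp_rot: [[0.0, 0.902, 0.431], [-0.0, 0.431, -0.902], [-1.0, 0.0, 0.001]]
ft_force: [0.5, 0.3, -0.1]
gripper_width: 0.241
```

Call:
drive_tool(
  steps=[
    {"x": 0.04,"y": -0.28,"z": 0,"wx": 0,"wy": 0,"wz": 0,"jaw": -1},
    {"x": 0.08,"y": -0.56,"z": 0,"wx": 0,"wy": 0,"wz": 0,"jaw": -1},
    {"x": 0.12,"y": -0.8,"z": 0,"wx": 0,"wy": 0,"wz": 0,"jaw": -1},
    {"x": 0.14,"y": -1,"z": 0,"wx": 0,"wy": 0,"wz": 0,"jaw": -1},
    {"x": 0.14,"y": -1,"z": 0,"wx": 0,"wy": 0,"wz": 0,"jaw": -1},
    {"x": 0.14,"y": -1,"z": 0,"wx": 0,"wy": 0,"wz": 0,"jaw": -1},
  ],
)

```text
clock: 8.72
tool_pos: [0.5185, -0.4178, 0.1097]
tcp_rot: [[-0.0, 0.903, 0.43], [0.001, 0.43, -0.903], [-1.0, 0.0, -0.001]]
ft_force: [-0.5, 0.7, 0.1]
gripper_width: 0.245
```

```bash
python3 snap.py i
```

```text
8.8167 [ 0.5185 -0.4158  0.1096] [-0.828  0.381  1.69   0.     1.072  0.295] [ 1.1  0.2 -0.4] 0.245
[[-0.001, 0.902, 0.432], [0.002, 0.432, -0.902], [-1.0, -0.0, -0.002]]
```

View pics/v_i.png

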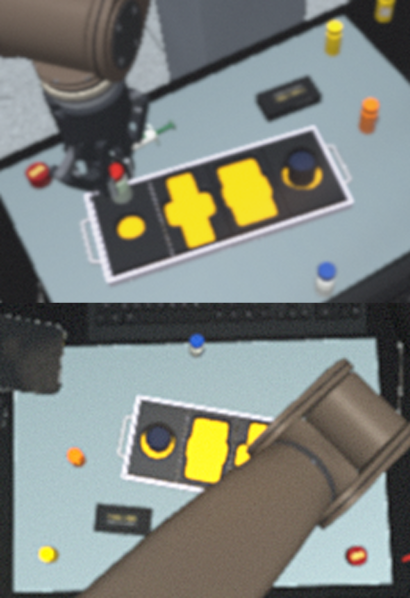

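Call:
drive_tool(
  steps=[
    {"x": 0.012,"y": -0.035,"z": -0.1,"wx": 0,"wy": 0,"wz": 0,"jaw": -1},
    {"x": 0.012,"y": -0.035,"z": -0.25,"wx": 0,"wy": 0,"wz": 0,"jaw": -1},
    {"x": 0.012,"y": -0.035,"z": -0.4,"wx": 0,"wy": 0,"wz": 0,"jaw": -1},
    {"x": 0.012,"y": -0.035,"z": -0.47,"wx": 0,"wy": 0,"wz": 0,"jaw": -1},
    {"x": 0.012,"y": -0.035,"z": -0.47,"wx": 0,"wy": 0,"wz": 0,"jaw": -1},
    {"x": 0.012,"y": -0.035,"z": -0.47,"wx": 0,"wy": 0,"wz": 0,"jaw": -1},
  ],
)

```text
clock: 9.32
tool_pos: [0.5201, -0.4202, 0.0529]
tcp_rot: [[-0.001, 0.902, 0.433], [0.001, 0.433, -0.902], [-1.0, -0.0, -0.002]]
ft_force: [-0.2, 0.7, 1.6]
gripper_width: 0.246
```

```bash
python3 snap.py j; python3 -c "
import cv2
a=cv2.imread('pics/side_j.png');cv2.imwrite('pics/j1.png',cv2.resize(a[165:265,130:230],None,fx=6,fy=6,interpolation=2))"
```

```text
9.4167 [ 0.521  -0.4214  0.0549] [-0.831  0.458  1.697  0.     0.984  0.292] [ 0.  -0.1 -0.3] 0.245
[[0.001, 0.902, 0.432], [-0.001, 0.432, -0.902], [-1.0, 0.001, 0.002]]
```

View pics/j1.png

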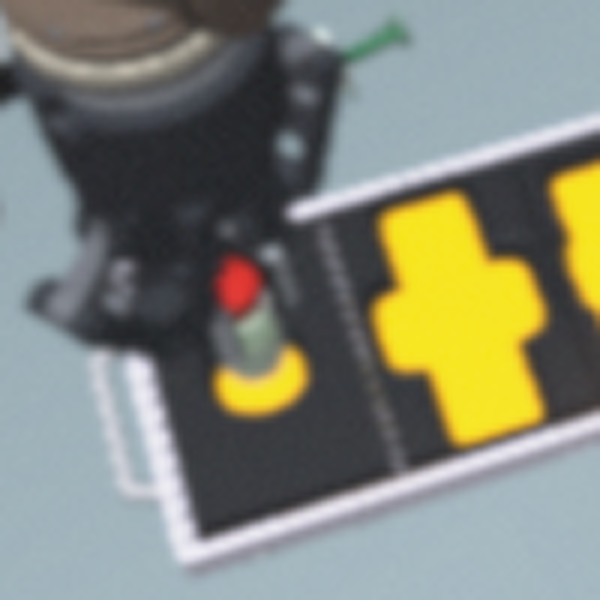

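```bash
python3 - <<'E'
from h import *
for z in(.014,.03,.055,.08): 
    p=proj("side",[.5195,-.421,z])[0]; print(z,(p-[130,165]+.5)*6)
E
```

```text
0.014 [263.17287324 377.74947718]
0.03 [255.66695057 355.96295303]
0.055 [243.46110671 320.53454222]
0.08 [230.63333819 283.30094674]
```

Call:
drive_tool(
  steps=[
    {"x": -0.005,"y": 0,"z": -0.05,"wx": 0,"wy": 0,"wz": 0,"jaw": -1},
    {"x": -0.005,"y": 0,"z": -0.09,"wx": 0,"wy": 0,"wz": 0,"jaw": -1},
    {"x": -0.005,"y": 0,"z": -0.12,"wx": 0,"wy": 0,"wz": 0,"jaw": -1},
    {"x": -0.005,"y": 0,"z": -0.13,"wx": 0,"wy": 0,"wz": 0,"jaw": -1},
  ],
)

```text
clock: 9.75
tool_pos: [0.5196, -0.4211, 0.0384]
tcp_rot: [[-0.0, 0.902, 0.432], [0.0, 0.432, -0.902], [-1.0, -0.0, -0.001]]
ft_force: [-2.0, 1.8, 5.9]
gripper_width: 0.245
```

Call:
drive_tool(
  steps=[
    {"x": 0,"y": 0,"z": -0.015,"wx": 0,"wy": 0,"wz": 0,"jaw": -1},
    {"x": 0,"y": 0,"z": -0.015,"wx": 0,"wy": 0,"wz": 0,"jaw": -1},
  ],
)

```text
clock: 9.92
tool_pos: [0.5198, -0.4212, 0.0383]
tcp_rot: [[-0.001, 0.902, 0.432], [0.001, 0.432, -0.902], [-1.0, -0.0, -0.001]]
ft_force: [-3.7, 3.1, 8.1]
gripper_width: 0.246
```

Call:
drive_tool(
  steps=[
    {"x": 0,"y": 0,"z": 0.012,"wx": 0,"wy": 0,"wz": 0,"jaw": -1},
    {"x": 0,"y": 0,"z": 0.015,"wx": 0,"wy": 0,"wz": 0,"jaw": 0.0},
    {"x": 0,"y": 0,"z": 0.015,"wx": 0,"wy": 0,"wz": 0,"jaw": 0.0},
    {"x": 0,"y": 0,"z": 0.015,"wx": 0,"wy": 0,"wz": 0,"jaw": 0.0},
    {"x": 0,"y": 0,"z": 0.12,"wx": 0,"wy": 0,"wz": 0,"jaw": 0.0},
    {"x": 0,"y": 0,"z": 0.35,"wx": 0,"wy": 0,"wz": 0,"jaw": 0.0},
    {"x": 0,"y": 0,"z": 0.65,"wx": 0,"wy": 0,"wz": 0,"jaw": 0.0},
    {"x": -0.1,"y": 0.05,"z": 0.75,"wx": 0,"wy": 0,"wz": 0.05,"jaw": 0.0},
    {"x": -0.35,"y": 0.2,"z": 0.75,"wx": 0,"wy": 0,"wz": 0.12,"jaw": 0.0},
    {"x": -0.6,"y": 0.4,"z": 0.75,"wx": 0,"wy": 0,"wz": 0.2,"jaw": 0.0},
    {"x": -0.8,"y": 0.55,"z": 0.75,"wx": 0,"wy": 0,"wz": 0.28,"jaw": 0.0},
    {"x": -0.95,"y": 0.57,"z": 0.75,"wx": 0,"wy": 0,"wz": 0.35,"jaw": 0.0},
  ],
)

```text
clock: 10.92
tool_pos: [0.4038, -0.3496, 0.1263]
tcp_rot: [[-0.001, 0.537, 0.844], [0.002, 0.844, -0.537], [-1.0, 0.001, -0.002]]
ft_force: [0.8, -0.4, -0.0]
gripper_width: 0.5
```

Call:
drive_tool(
  steps=[
    {"x": 0,"y": 0,"z": 0,"wx": 0,"wy": 0,"wz": 0.08,"jaw": 0.0},
    {"x": 0,"y": 0,"z": -0.1,"wx": 0,"wy": 0,"wz": 0.16,"jaw": 0.0},
    {"x": 0,"y": 0,"z": -0.2,"wx": 0,"wy": 0,"wz": 0.24,"jaw": 0.0},
    {"x": 0,"y": 0,"z": -0.3,"wx": 0,"wy": 0,"wz": 0.32,"jaw": 0.0},
    {"x": 0,"y": 0,"z": -0.35,"wx": 0,"wy": 0,"wz": 0.39,"jaw": 0.0},
    {"x": 0,"y": 0,"z": -0.35,"wx": 0,"wy": 0,"wz": 0.39,"jaw": 0.0},
  ],
)

```text
clock: 11.42
tool_pos: [0.405, -0.3519, 0.0833]
tcp_rot: [[-0.002, -0.04, 0.999], [0.002, 0.999, 0.04], [-1.0, 0.002, -0.002]]
ft_force: [0.1, -0.1, -0.3]
gripper_width: 0.5
```

```bash
python3 snap.py k; python3 -c "
import cv2
a=cv2.imread('pics/side_k.png');cv2.imwrite('pics/k1.png',cv2.resize(a[125:245,120:250],None,fx=5,fy=5,interpolation=2))"
```

```text
11.5167 [ 0.4058 -0.3529  0.0849] [-0.905  0.158  2.02  -0.     0.963 -0.94 ] [0.3 0.5 0.2] 0.5
[[0.0, -0.035, 0.999], [-0.0, 0.999, 0.035], [-1.0, -0.0, 0.0]]
```

View pics/k1.png

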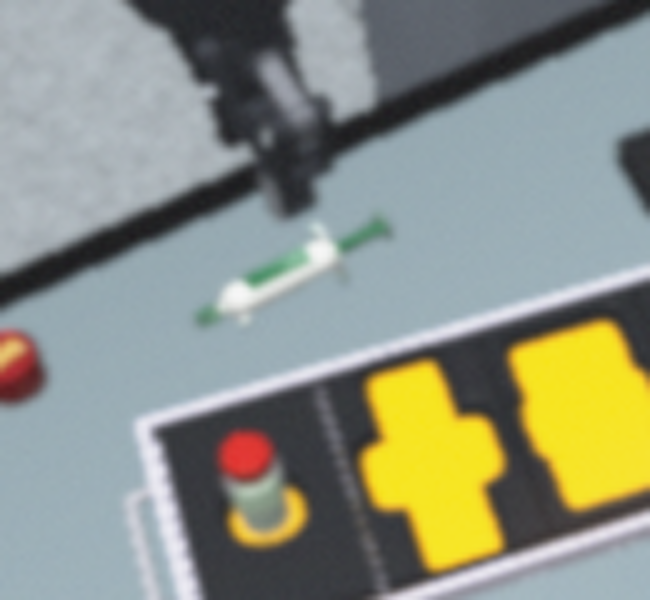

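View pics/top_k.png

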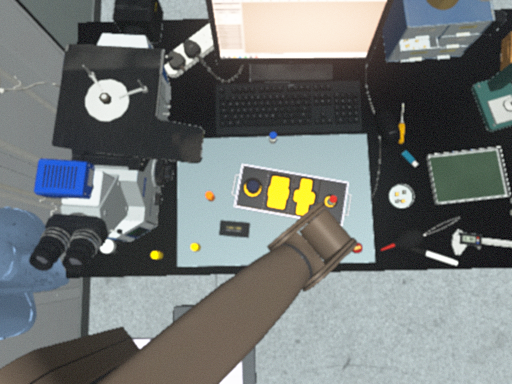

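Call:
drive_tool(
  steps=[
    {"x": 0.01,"y": 0.005,"z": -0.2,"wx": 0,"wy": 0,"wz": 0,"jaw": 0.0},
    {"x": 0.01,"y": 0.005,"z": -0.4,"wx": 0,"wy": 0,"wz": 0,"jaw": 0.0},
    {"x": 0.01,"y": 0.005,"z": -0.55,"wx": 0,"wy": 0,"wz": 0,"jaw": 0.0},
    {"x": 0.01,"y": 0.005,"z": -0.63,"wx": 0,"wy": 0,"wz": 0,"jaw": -0.2},
    {"x": 0.01,"y": 0.005,"z": -0.63,"wx": 0,"wy": 0,"wz": 0,"jaw": -0.2},
    {"x": 0.01,"y": 0.005,"z": -0.63,"wx": 0,"wy": 0,"wz": 0,"jaw": -0.2},
  ],
)

```text
clock: 12.02
tool_pos: [0.4072, -0.3525, 0.0093]
tcp_rot: [[0.0, -0.037, 0.999], [-0.0, 0.999, 0.037], [-1.0, -0.0, 0.0]]
ft_force: [0.4, -0.2, -0.3]
gripper_width: 0.402
```

```bash
python3 snap.py l; python3 -c "
import cv2
a=cv2.imread('pics/side_l.png');cv2.imwrite('pics/l1.png',cv2.resize(a[125:245,120:250],None,fx=5,fy=5,interpolation=2))"
```

```text
12.1167 [ 0.4078 -0.3532  0.0104] [-0.902  0.285  2.036 -0.     0.817 -0.94 ] [ 0.4  0.  -0.2] 0.398
[[0.002, -0.038, 0.999], [-0.002, 0.999, 0.038], [-1.0, -0.002, 0.002]]
```

View pics/l1.png

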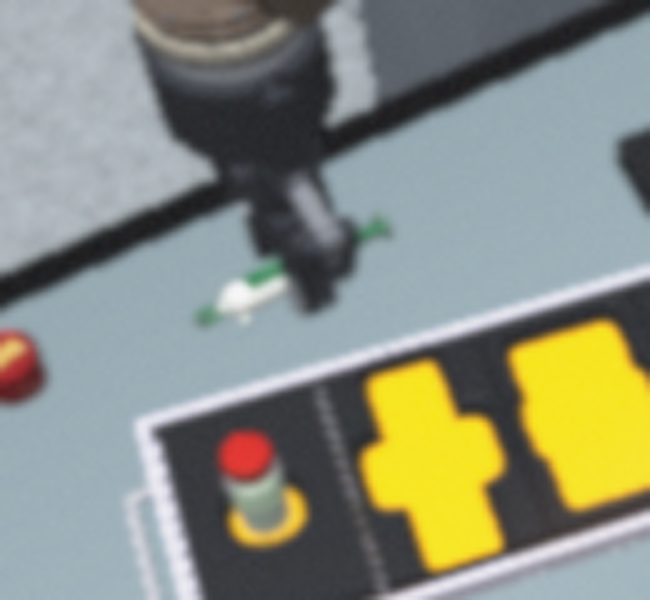

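Call:
drive_tool(
  steps=[
    {"x": -0.005,"y": 0.005,"z": -0.02,"wx": 0,"wy": 0,"wz": 0,"jaw": -0.2},
    {"x": -0.005,"y": 0.005,"z": -0.02,"wx": 0,"wy": 0,"wz": 0,"jaw": -0.5},
    {"x": -0.005,"y": 0.005,"z": -0.02,"wx": 0,"wy": 0,"wz": 0,"jaw": -1},
    {"x": -0.005,"y": 0.005,"z": -0.02,"wx": 0,"wy": 0,"wz": 0,"jaw": -1},
    {"x": -0.005,"y": 0.005,"z": -0.02,"wx": 0,"wy": 0,"wz": 0,"jaw": -1},
    {"x": -0.005,"y": 0.005,"z": -0.02,"wx": 0,"wy": 0,"wz": 0,"jaw": -1},
  ],
)

```text
clock: 12.62
tool_pos: [0.4067, -0.3519, 0.0072]
tcp_rot: [[0.001, -0.038, 0.999], [-0.001, 0.999, 0.038], [-1.0, -0.001, 0.001]]
ft_force: [-0.4, 0.8, 5.6]
gripper_width: 0.148
```

Call:
drive_tool(
  steps=[
    {"x": 0,"y": 0,"z": 0.1,"wx": 0,"wy": 0,"wz": 0,"jaw": -1},
    {"x": 0,"y": 0,"z": 0.3,"wx": 0,"wy": 0,"wz": 0,"jaw": -1},
    {"x": 0,"y": 0,"z": 0.55,"wx": 0,"wy": 0,"wz": 0.07,"jaw": -1},
    {"x": 0,"y": 0,"z": 0.75,"wx": 0,"wy": 0,"wz": 0.14,"jaw": -1},
    {"x": 0.1,"y": 0,"z": 0.75,"wx": 0,"wy": 0,"wz": 0.21,"jaw": -1},
    {"x": 0.25,"y": 0,"z": 0.75,"wx": 0,"wy": 0,"wz": 0.28,"jaw": -1},
    {"x": 0.4,"y": 0.01,"z": 0.75,"wx": 0,"wy": 0,"wz": 0.35,"jaw": -1},
    {"x": 0.55,"y": 0.02,"z": 0.75,"wx": 0,"wy": 0,"wz": 0.42,"jaw": -1},
    {"x": 0.7,"y": 0.03,"z": 0.75,"wx": 0,"wy": 0,"wz": 0.49,"jaw": -1},
    {"x": 0.8,"y": 0.03,"z": 0.75,"wx": 0,"wy": 0,"wz": 0.56,"jaw": -1},
    {"x": 0.9,"y": 0.03,"z": 0.75,"wx": 0,"wy": 0,"wz": 0.63,"jaw": -1},
    {"x": 1,"y": 0.034,"z": 0.75,"wx": 0,"wy": 0,"wz": 0.7,"jaw": -1},
  ],
)

```text
clock: 13.62
tool_pos: [0.5268, -0.3472, 0.0965]
tcp_rot: [[-0.0, -0.91, 0.414], [0.0, 0.414, 0.91], [-1.0, 0.0, -0.0]]
ft_force: [0.9, 0.2, 0.8]
gripper_width: 0.144
```

Call:
drive_tool(
  steps=[
    {"x": 0.03,"y": 0,"z": 0,"wx": 0,"wy": 0,"wz": 0.07,"jaw": -1},
    {"x": 0.064,"y": 0,"z": 0,"wx": 0,"wy": 0,"wz": 0.12,"jaw": -1},
    {"x": 0.064,"y": 0,"z": 0,"wx": 0,"wy": 0,"wz": 0.147,"jaw": -1},
    {"x": 0.064,"y": 0,"z": 0,"wx": 0,"wy": 0,"wz": 0.147,"jaw": -1},
    {"x": 0.064,"y": 0,"z": 0,"wx": 0,"wy": 0,"wz": 0.147,"jaw": -1},
  ],
)

```text
clock: 14.03
tool_pos: [0.5338, -0.3473, 0.0964]
tcp_rot: [[-0.0, -0.979, 0.202], [0.0, 0.202, 0.979], [-1.0, 0.0, 0.0]]
ft_force: [-0.1, 0.0, -0.4]
gripper_width: 0.143
```

```bash
python3 snap.py m; python3 -c "
import cv2
a=cv2.imread('pics/side_m.png');cv2.imwrite('pics/m1.png',cv2.resize(a[125:265,130:280],None,fx=4,fy=4,interpolation=2))"
```

```text
14.1333 [ 0.5337 -0.3474  0.0964] [-0.736  0.342  1.769 -0.     1.031 -2.104] [ 0.1 -0.2 -0.9] 0.147
[[-0.0, -0.979, 0.202], [0.0, 0.202, 0.979], [-1.0, 0.0, 0.0]]
```

View pics/m1.png

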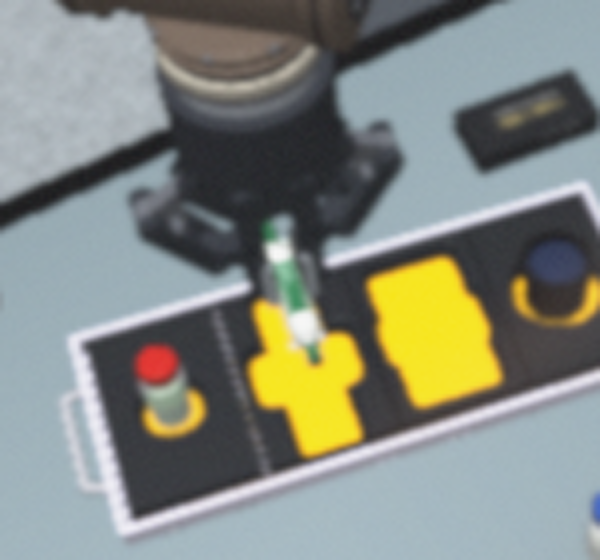

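```bash
python3 - <<'E'
from h import *
a=manip.get_calibration
for uv in((208.9,215.0),(208.3,214.2)):
  for z in(.100,.103):
    p=onz("side",uv,z); d=p[:2]-[.5337,-.3474]; ax=np.array([.979,-.202]); print(p.round(4), "along",d@ax,"across",d@[.202,.979])
import cv2
a=cv2.imread('pics/side_m.png');cv2.imwrite('pics/m2.png',cv2.resize(a[175:225,185:225],None,fx=12,fy=12,interpolation=2))
E
```

```text
[ 0.5823 -0.3577  0.1   ] along 0.049674525745195104 across -0.0003054145211164129
[ 0.584  -0.3584  0.103 ] along 0.051493515994406186 across -0.0005563359983583695
[ 0.5801 -0.3579  0.1   ] along 0.047494537845839006 across -0.0008892491587770386
[ 0.5818 -0.3585  0.103 ] along 0.04932321531977768 across -0.0011375762466921515
```

View pics/m2.png

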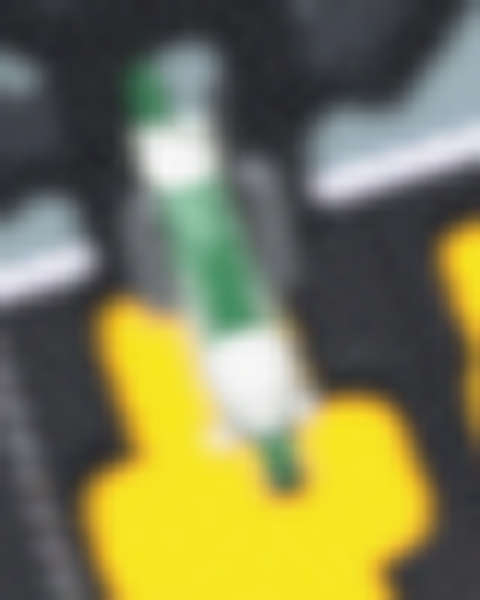

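Call:
drive_tool(
  steps=[
    {"x": 0.008,"y": -0.003,"z": -0.12,"wx": 0,"wy": 0,"wz": 0,"jaw": -1},
    {"x": 0.008,"y": -0.003,"z": -0.3,"wx": 0,"wy": 0,"wz": 0,"jaw": -1},
    {"x": 0.008,"y": -0.003,"z": -0.42,"wx": 0,"wy": 0,"wz": 0,"jaw": -1},
    {"x": 0.008,"y": -0.003,"z": -0.5,"wx": 0,"wy": 0,"wz": 0,"jaw": -1},
    {"x": 0.008,"y": -0.003,"z": -0.54,"wx": 0,"wy": 0,"wz": 0,"jaw": -1},
    {"x": 0.008,"y": -0.003,"z": -0.54,"wx": 0,"wy": 0,"wz": 0,"jaw": -1},
  ],
)

```text
clock: 14.63
tool_pos: [0.534, -0.347, 0.0294]
tcp_rot: [[-0.003, -0.98, 0.201], [0.002, 0.201, 0.98], [-1.0, 0.003, 0.002]]
ft_force: [-0.3, -0.7, -0.9]
gripper_width: 0.144
```

```bash
python3 snap.py n; python3 -c "
import cv2
a=cv2.imread('pics/side_n.png');cv2.imwrite('pics/n1.png',cv2.resize(a[170:245,160:250],None,fx=7,fy=7,interpolation=2))"
```

```text
14.7333 [ 0.5352 -0.3481  0.0318] [-0.735  0.433  1.785 -0.     0.924 -2.104] [-0.4 -0.4 -0.2] 0.144
[[0.0, -0.98, 0.201], [-0.0, 0.201, 0.98], [-1.0, -0.0, -0.0]]
```

View pics/n1.png

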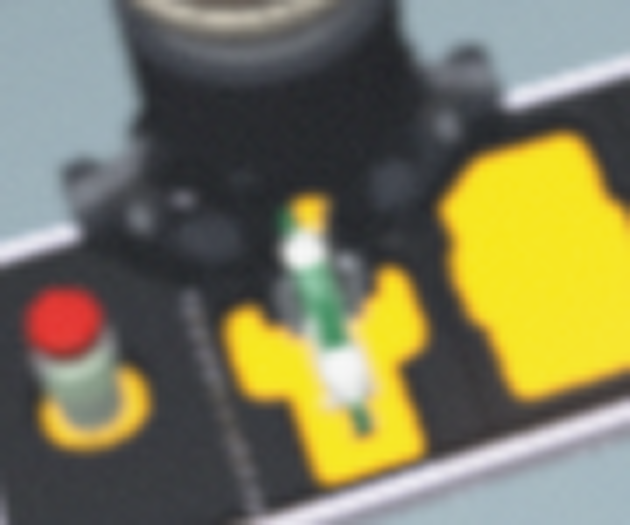

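```bash
python3 - <<'E'
from h import *
ax=np.array([.9795,-.2013])
cr=lambda p:((p-[160,170]+.5)*7).round(0)
T=np.array([.5352,-.3481])
for L in(.049,.05,.051,.052): 
    q=T+ax*L; print("tip",L,cr(proj("side",[*q,.0318+.006])[0]))
Pc=np.array([.5344,-.3478])
for s in(1,-1):
  q=Pc+ax*.0525*s; print("floor edge",cr(proj("side",[*q,.0135])[0])); q=Pc+ax*.0565*s; print("rim",cr(proj("side",[*q,.0235])[0]))
  q=Pc+ax*.0525*s;print("floor edge top cam",proj("top",[*q,.0135])[0]);q=Pc+ax*.0565*s;print("rim top cam",proj("top",[*q,.0235])[0])
# measure yellow extents of syringe pocket in initial top image along axis
for n in("top","side"):
    im=cv2.imread(f"pics/{n}0.png").astype(int); y=(np.minimum(im[...,2],im[...,1])-im[...,0])/150.
    for k in np.arange(-.066,.067,.003):
        q=Pc+ax*k; uv=proj(n,[*q,.0135])[0]
        v=cv2.remap(y.astype(np.float32),np.float32([[uv[0]]]),np.float32([[uv[1]]]),cv2.INTER_LINEAR)[0,0]
        if abs(k)>.044: print(n,round(k,3),round(float(v),2))
E
```

```text
tip 0.049 [366. 427.]
tip 0.05 [367. 430.]
tip 0.051 [368. 433.]
tip 0.052 [369. 436.]
floor edge [376. 472.]
rim [377. 468.]
floor edge top cam [306.74929147 179.01125737]
rim top cam [307.33983463 176.96260361]
floor edge [282. 205.]
rim [275. 178.]
floor edge top cam [300.82803726 214.69798833]
rim top cam [300.91857366 215.68493761]
top -0.066 -0.12
top -0.063 -0.05
top -0.06 -0.04
top -0.057 -0.01
top -0.054 0.44
top -0.051 1.13
top -0.048 1.34
top -0.045 1.31
top 0.045 1.4
top 0.048 1.39
top 0.051 1.28
top 0.054 0.76
top 0.057 0.13
top 0.06 -0.08
top 0.063 -0.05
top 0.066 -0.08
side -0.066 -0.07
side -0.063 -0.08
side -0.06 -0.03
side -0.057 0.14
side -0.054 0.58
side -0.051 1.04
side -0.048 1.25
side -0.045 1.29
side 0.045 1.25
side 0.048 1.17
side 0.051 0.81
side 0.054 0.2
side 0.057 -0.06
side 0.06 -0.07
side 0.063 -0.09
side 0.066 -0.07
```

Call:
drive_tool(
  steps=[
    {"x": -0.004,"y": 0,"z": -0.03,"wx": 0,"wy": 0,"wz": 0,"jaw": -1},
    {"x": -0.004,"y": 0,"z": -0.06,"wx": 0,"wy": 0,"wz": 0,"jaw": -1},
    {"x": -0.004,"y": 0,"z": -0.08,"wx": 0,"wy": 0,"wz": 0,"jaw": -1},
    {"x": -0.004,"y": 0,"z": -0.09,"wx": 0,"wy": 0,"wz": 0,"jaw": -1},
  ],
)

```text
clock: 15.07
tool_pos: [0.5343, -0.3477, 0.0205]
tcp_rot: [[-0.0, -0.98, 0.201], [0.0, 0.201, 0.98], [-1.0, 0.0, 0.0]]
ft_force: [0.7, 0.2, -0.8]
gripper_width: 0.145
```

Call:
drive_tool(
  steps=[
    {"x": 0,"y": 0,"z": -0.015,"wx": 0,"wy": 0,"wz": 0,"jaw": -1},
    {"x": 0,"y": 0,"z": -0.02,"wx": 0,"wy": 0,"wz": 0,"jaw": -1},
  ],
)

```text
clock: 15.23
tool_pos: [0.5344, -0.3477, 0.0183]
tcp_rot: [[-0.0, -0.98, 0.201], [0.0, 0.201, 0.98], [-1.0, 0.0, 0.0]]
ft_force: [-1.4, 0.2, 3.2]
gripper_width: 0.144
```

Call:
drive_tool(
  steps=[
    {"x": 0,"y": 0,"z": 0.0,"wx": 0,"wy": 0,"wz": 0,"jaw": -0.35},
    {"x": 0,"y": 0,"z": 0.0,"wx": 0,"wy": 0,"wz": 0,"jaw": -0.35},
    {"x": 0,"y": 0,"z": 0.0,"wx": 0,"wy": 0,"wz": 0,"jaw": -0.35},
    {"x": 0,"y": 0,"z": 0.1,"wx": 0,"wy": 0,"wz": 0,"jaw": -0.35},
    {"x": 0,"y": 0,"z": 0.3,"wx": 0,"wy": 0,"wz": 0,"jaw": -0.35},
    {"x": 0,"y": 0,"z": 0.6,"wx": 0,"wy": 0,"wz": 0,"jaw": -0.35},
    {"x": 0,"y": 0,"z": 0.9,"wx": 0,"wy": 0,"wz": 0,"jaw": 0.3},
  ],
)

```text
clock: 15.82
tool_pos: [0.5337, -0.3472, 0.1271]
tcp_rot: [[-0.002, -0.98, 0.201], [0.002, 0.201, 0.98], [-1.0, 0.002, 0.001]]
ft_force: [0.8, -1.2, 0.3]
gripper_width: 0.455
```

Call:
drive_tool(
  steps=[
    {"x": -0.1,"y": 0.15,"z": 0,"wx": 0,"wy": 0,"wz": -0.07,"jaw": 0.45},
    {"x": -0.2,"y": 0.3,"z": 0,"wx": 0,"wy": 0,"wz": -0.14,"jaw": 0.45},
    {"x": -0.3,"y": 0.45,"z": 0,"wx": 0,"wy": 0,"wz": -0.21,"jaw": 0.45},
    {"x": -0.4,"y": 0.6,"z": 0,"wx": 0,"wy": 0,"wz": -0.28,"jaw": 0.45},
    {"x": -0.5,"y": 0.8,"z": 0,"wx": 0,"wy": 0,"wz": -0.35,"jaw": 0.45},
    {"x": -0.6,"y": 1,"z": 0,"wx": 0,"wy": 0,"wz": -0.42,"jaw": 0.45},
  ],
)

```text
clock: 16.32
tool_pos: [0.462, -0.2272, 0.1274]
tcp_rot: [[0.001, -0.646, 0.763], [-0.001, 0.763, 0.646], [-1.0, -0.001, 0.0]]
ft_force: [-0.3, -0.2, 0.5]
gripper_width: 0.727
```

Call:
drive_tool(
  steps=[
    {"x": -0.06,"y": 0.2,"z": 0,"wx": 0,"wy": 0,"wz": -0.07,"jaw": 0.45},
    {"x": -0.115,"y": 0.4,"z": 0,"wx": 0,"wy": 0,"wz": -0.14,"jaw": 0.45},
    {"x": -0.115,"y": 0.66,"z": 0,"wx": 0,"wy": 0,"wz": -0.21,"jaw": 0.45},
    {"x": -0.115,"y": 0.66,"z": -0.1,"wx": 0,"wy": 0,"wz": -0.28,"jaw": 0.45},
    {"x": -0.115,"y": 0.66,"z": -0.2,"wx": 0,"wy": 0,"wz": -0.35,"jaw": 0.45},
    {"x": -0.115,"y": 0.66,"z": -0.3,"wx": 0,"wy": 0,"wz": -0.42,"jaw": 0.45},
    {"x": -0.115,"y": 0.66,"z": -0.4,"wx": 0,"wy": 0,"wz": -0.49,"jaw": 0.45},
    {"x": -0.115,"y": 0.66,"z": -0.5,"wx": 0,"wy": 0,"wz": -0.522,"jaw": 0.45},
    {"x": -0.115,"y": 0.66,"z": -0.5,"wx": 0,"wy": 0,"wz": -0.522,"jaw": 0.45},
  ],
)

```text
clock: 17.07
tool_pos: [0.4473, -0.1478, 0.065]
tcp_rot: [[-0.003, 0.111, 0.994], [0.002, 0.994, -0.111], [-1.0, 0.001, -0.003]]
ft_force: [-1.4, -0.1, 0.2]
gripper_width: 0.724
```

```bash
python3 snap.py o; python3 -c "
import cv2,numpy as np
a=cv2.imread('pics/side_o.png');b=cv2.imread('pics/top_o.png')
r=lambda x:cv2.resize(x,(400,400),interpolation=2)
cv2.imwrite('pics/o1.png',np.hstack([r(a[110:240,160:290]),r(b[160:240,265:345])]))"
```

```text
17.1667 [ 0.4487 -0.1486  0.0669] [-0.535  0.049  2.181 -0.     0.912 -0.426] [ 0.3 -0.6  0.1] 0.721
[[0.0, 0.109, 0.994], [-0.0, 0.994, -0.109], [-1.0, -0.0, 0.0]]
```

View pics/o1.png

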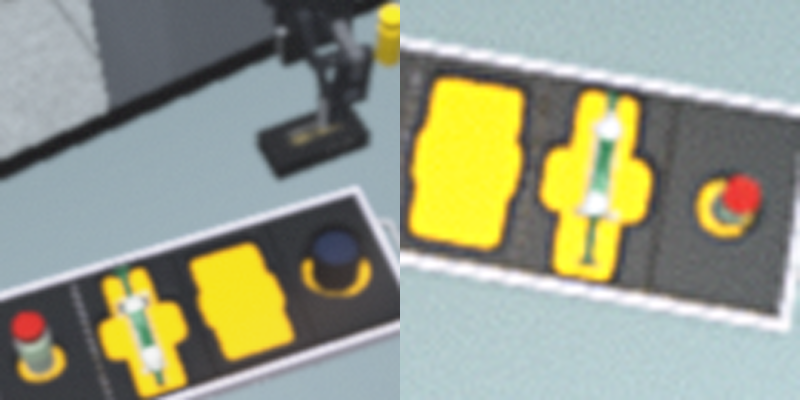

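```bash
python3 - <<'E'
from h import *
import cv2
b=cv2.imread('pics/top_o.png');a=cv2.imread('pics/side_o.png')
r=lambda x:cv2.resize(x,None,fx=12,fy=12,interpolation=2)
Pc=np.array([.5347,-.3479]);ax=np.array([.9795,-.2013])
def draw(im,n,u0,v0,w,h):
    o=r(im[v0:v0+h,u0:u0+w])
    for L,z,c in((.05,.0235,(0,0,255)),(-.05,.0235,(0,0,255)),(.0525,.0135,(255,0,0)),(-.0525,.0135,(255,0,0)),(.02,.0235,(0,0,0)),(-.02,.0235,(255,255,255))):
        q=proj(n,[*(Pc+ax*L),z])[0]; p=tuple(((q-[u0,v0]+.5)*12).astype(int)); cv2.drawMarker(o,tuple(map(int,p)),c,0,14,1)
    return o
A=draw(b,"top",290,174,28,46);B=draw(a,"side",185,192,38,46)
cv2.imwrite("pics/o2.png",np.hstack([A,B]))
E
```

```text
(no output)
```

View pics/o2.png

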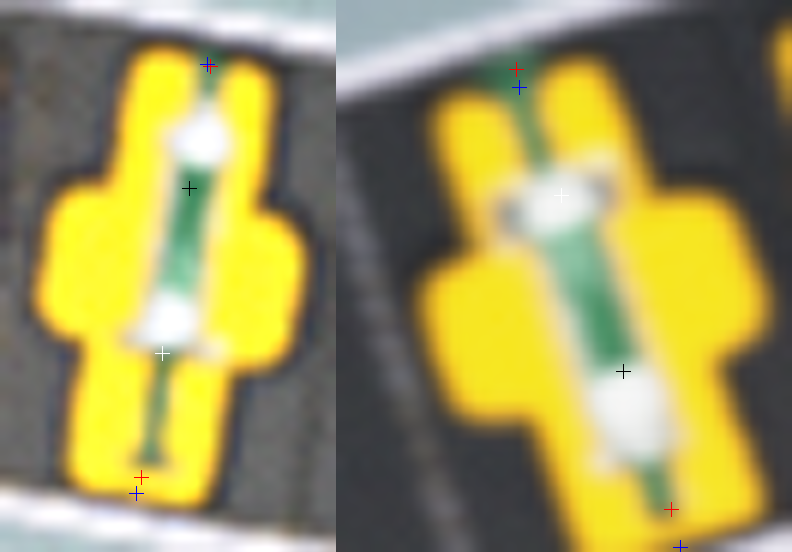

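Call:
drive_tool(
  steps=[
    {"x": -0.005,"y": 0.008,"z": -0.15,"wx": 0,"wy": 0,"wz": 0,"jaw": 0.45},
    {"x": -0.005,"y": 0.008,"z": -0.3,"wx": 0,"wy": 0,"wz": 0,"jaw": 0.45},
    {"x": -0.005,"y": 0.008,"z": -0.42,"wx": 0,"wy": 0,"wz": 0,"jaw": 0.45},
    {"x": -0.005,"y": 0.008,"z": -0.46,"wx": 0,"wy": 0,"wz": 0,"jaw": 0.45},
    {"x": -0.005,"y": 0.008,"z": -0.46,"wx": 0,"wy": 0,"wz": 0,"jaw": 0.45},
    {"x": -0.005,"y": 0.008,"z": -0.46,"wx": 0,"wy": 0,"wz": 0,"jaw": 0.2},
  ],
)

```text
clock: 17.67
tool_pos: [0.4488, -0.1481, 0.0122]
tcp_rot: [[0.001, 0.11, 0.994], [-0.001, 0.994, -0.11], [-1.0, -0.001, 0.001]]
ft_force: [-0.4, -0.2, -0.2]
gripper_width: 0.604
```

```bash
python3 snap.py p; python3 -c "
import cv2
a=cv2.imread('pics/side_p.png');cv2.imwrite('pics/p1.png',cv2.resize(a[105:195,225:325],None,fx=6,fy=6,interpolation=2))"
```

```text
17.7667 [ 0.4491 -0.1483  0.0126] [-0.534  0.154  2.194  0.     0.791 -0.423] [0.  0.  0.4] 0.601
[[0.002, 0.11, 0.994], [-0.001, 0.994, -0.11], [-1.0, -0.001, 0.002]]
```

View pics/p1.png

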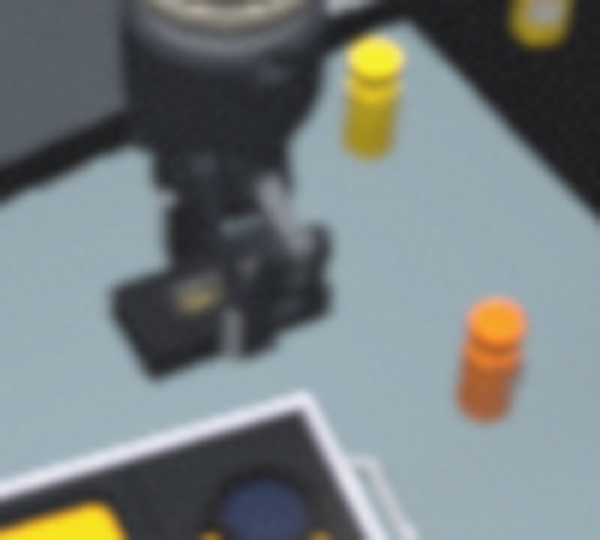

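Call:
drive_tool(
  steps=[
    {"x": -0.003,"y": 0.005,"z": -0.018,"wx": 0,"wy": 0,"wz": 0,"jaw": 0.2},
    {"x": -0.003,"y": 0.005,"z": -0.018,"wx": 0,"wy": 0,"wz": 0,"jaw": -1},
    {"x": -0.003,"y": 0.005,"z": -0.018,"wx": 0,"wy": 0,"wz": 0,"jaw": -1},
    {"x": -0.003,"y": 0.005,"z": -0.018,"wx": 0,"wy": 0,"wz": 0,"jaw": -1},
    {"x": -0.003,"y": 0.005,"z": -0.018,"wx": 0,"wy": 0,"wz": 0,"jaw": -1},
    {"x": -0.003,"y": 0.005,"z": -0.018,"wx": 0,"wy": 0,"wz": 0,"jaw": -1},
  ],
)

```text
clock: 18.27
tool_pos: [0.4485, -0.1474, 0.0099]
tcp_rot: [[0.001, 0.11, 0.994], [-0.001, 0.994, -0.11], [-1.0, -0.001, 0.001]]
ft_force: [-0.1, 0.6, 6.3]
gripper_width: 0.472
```

Call:
drive_tool(
  steps=[
    {"x": 0,"y": 0,"z": 0.1,"wx": 0,"wy": 0,"wz": 0,"jaw": -1},
    {"x": 0,"y": 0,"z": 0.3,"wx": 0,"wy": 0,"wz": 0.04,"jaw": -1},
    {"x": 0,"y": 0,"z": 0.55,"wx": 0,"wy": 0,"wz": 0.1,"jaw": -1},
    {"x": 0,"y": -0.05,"z": 0.75,"wx": 0,"wy": 0,"wz": 0.17,"jaw": -1},
    {"x": 0.1,"y": -0.15,"z": 0.75,"wx": 0,"wy": 0,"wz": 0.24,"jaw": -1},
    {"x": 0.2,"y": -0.3,"z": 0.75,"wx": 0,"wy": 0,"wz": 0.31,"jaw": -1},
    {"x": 0.3,"y": -0.45,"z": 0.75,"wx": 0,"wy": 0,"wz": 0.38,"jaw": -1},
    {"x": 0.4,"y": -0.6,"z": 0.75,"wx": 0,"wy": 0,"wz": 0.45,"jaw": -1},
    {"x": 0.5,"y": -0.7,"z": 0.75,"wx": 0,"wy": 0,"wz": 0.52,"jaw": -1},
    {"x": 0.6,"y": -0.8,"z": 0.75,"wx": 0,"wy": 0,"wz": 0.59,"jaw": -1},
    {"x": 0.7,"y": -0.9,"z": 0.75,"wx": 0,"wy": 0,"wz": 0.66,"jaw": -1},
    {"x": 0.8,"y": -1,"z": 0.75,"wx": 0,"wy": 0,"wz": 0.73,"jaw": -1},
  ],
)

```text
clock: 19.27
tool_pos: [0.5436, -0.2673, 0.0979]
tcp_rot: [[-0.001, -0.863, 0.505], [0.001, 0.505, 0.863], [-1.0, 0.002, 0.0]]
ft_force: [-0.4, 0.3, -0.8]
gripper_width: 0.474
```

Call:
drive_tool(
  steps=[
    {"x": 0.04,"y": -0.056,"z": 0,"wx": 0,"wy": 0,"wz": 0.07,"jaw": -1},
    {"x": 0.043,"y": -0.056,"z": 0,"wx": 0,"wy": 0,"wz": 0.14,"jaw": -1},
    {"x": 0.043,"y": -0.056,"z": 0,"wx": 0,"wy": 0,"wz": 0.211,"jaw": -1},
    {"x": 0.043,"y": -0.056,"z": 0,"wx": 0,"wy": 0,"wz": 0.211,"jaw": -1},
    {"x": 0.043,"y": -0.056,"z": 0,"wx": 0,"wy": 0,"wz": 0.211,"jaw": -1},
  ],
)

```text
clock: 19.68
tool_pos: [0.5483, -0.2734, 0.0981]
tcp_rot: [[-0.001, -0.979, 0.205], [0.001, 0.205, 0.979], [-1.0, 0.001, 0.001]]
ft_force: [0.6, -0.6, -0.2]
gripper_width: 0.468
```

```bash
python3 snap.py q; python3 -c "
import cv2
a=cv2.imread('pics/side_q.png');cv2.imwrite('pics/q1.png',cv2.resize(a[125:245,170:300],None,fx=5,fy=5,interpolation=2))"
```

```text
19.7833 [ 0.5485 -0.2735  0.0985] [-0.628  0.292  1.829  0.     1.022 -1.993] [ 0.8  0.3 -0.7] 0.473
[[-0.001, -0.979, 0.204], [0.0, 0.204, 0.979], [-1.0, 0.001, 0.0]]
```

View pics/q1.png

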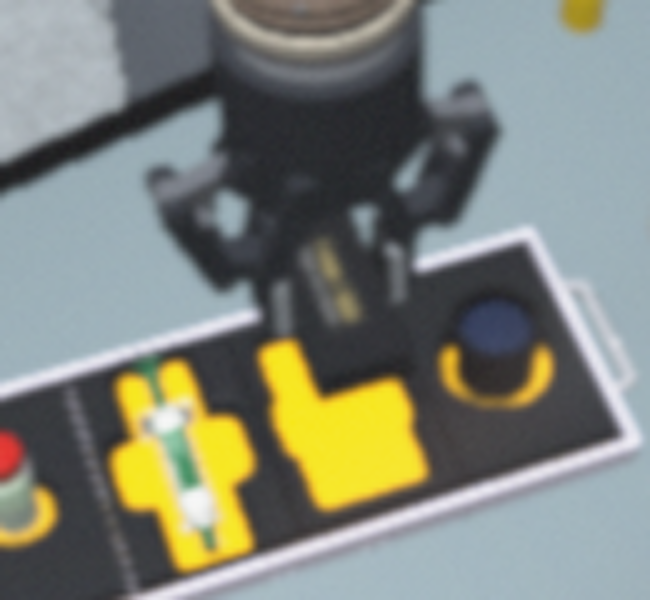

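Call:
drive_tool(
  steps=[
    {"x": 0.008,"y": -0.004,"z": -0.12,"wx": 0,"wy": 0,"wz": 0,"jaw": -1},
    {"x": 0.008,"y": -0.004,"z": -0.28,"wx": 0,"wy": 0,"wz": 0,"jaw": -1},
    {"x": 0.008,"y": -0.004,"z": -0.42,"wx": 0,"wy": 0,"wz": 0,"jaw": -1},
    {"x": 0.008,"y": -0.004,"z": -0.52,"wx": 0,"wy": 0,"wz": 0,"jaw": -1},
    {"x": 0.008,"y": -0.004,"z": -0.53,"wx": 0,"wy": 0,"wz": 0,"jaw": -1},
    {"x": 0.008,"y": -0.004,"z": -0.53,"wx": 0,"wy": 0,"wz": 0,"jaw": -1},
  ],
)

```text
clock: 20.28
tool_pos: [0.549, -0.2736, 0.0338]
tcp_rot: [[-0.002, -0.979, 0.202], [0.002, 0.202, 0.979], [-1.0, 0.003, 0.001]]
ft_force: [0.4, 0.4, -1.2]
gripper_width: 0.47
```

```bash
python3 snap.py r; python3 - <<'E'
from h import *
a=cv2.imread('pics/side_r.png');u0,v0=200,160
o=cv2.resize(a[v0:v0+90,u0:u0+90],None,fx=6.6,fy=6.6,interpolation=2)
s=manip.read_state();T=s["tool_pos"];ax=np.array([.9795,-.2013]);ay=np.array([.2013,.9795])
def poly(c,lx,ly,z,col):
    P=[[*(c+ax*a_*lx/2+ay*b_*ly/2),z] for a_,b_ in((1,1),(1,-1),(-1,-1),(-1,1))]
    q=(proj("side",np.array(P))-[u0,v0]+.5)*6.6; cv2.polylines(o,[q.astype(np.int32)],True,col,1)
zb=T[2]-.0099+.003
poly(T[:2],.084,.043,zb,(0,0,255)); poly(T[:2],.084,.043,zb+.02,(0,255,0)); poly(np.array([.5498,-.2741]),.091,.050,.0135,(255,0,255))
cv2.imwrite("pics/r1.png",o)
E
```

```text
20.3833 [ 0.5504 -0.2746  0.036 ] [-0.628  0.383  1.844 -0.     0.913 -1.995] [ 0.2 -1.  -0.7] 0.466
[[0.001, -0.979, 0.202], [-0.001, 0.202, 0.979], [-1.0, -0.001, -0.001]]
```

View pics/r1.png

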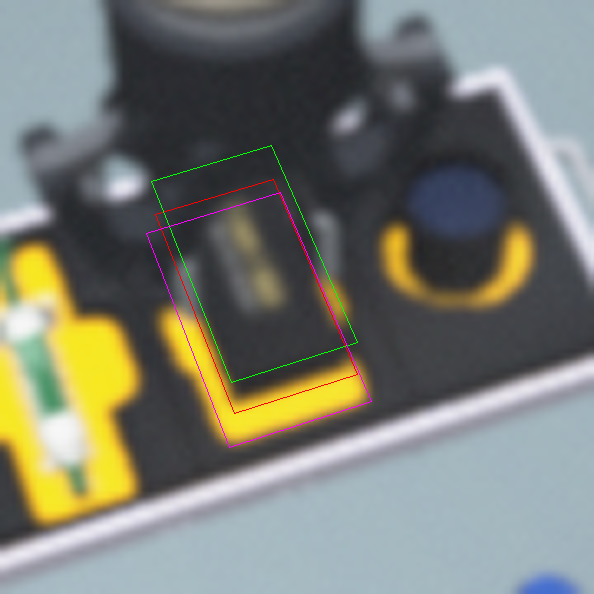

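Call:
drive_tool(
  steps=[
    {"x": 0.004,"y": 0.002,"z": -0.04,"wx": 0,"wy": 0,"wz": 0,"jaw": -1},
    {"x": 0.004,"y": 0.002,"z": -0.07,"wx": 0,"wy": 0,"wz": 0,"jaw": -1},
    {"x": 0.004,"y": 0.002,"z": -0.09,"wx": 0,"wy": 0,"wz": 0,"jaw": -1},
    {"x": 0.004,"y": 0.002,"z": -0.1,"wx": 0,"wy": 0,"wz": 0,"jaw": -1},
  ],
)

```text
clock: 20.72
tool_pos: [0.5501, -0.2739, 0.0231]
tcp_rot: [[-0.0, -0.979, 0.202], [0.0, 0.202, 0.979], [-1.0, 0.0, 0.0]]
ft_force: [0.4, -1.0, -1.1]
gripper_width: 0.471
```

Call:
drive_tool(
  steps=[
    {"x": 0,"y": 0,"z": -0.015,"wx": 0,"wy": 0,"wz": 0,"jaw": -1},
    {"x": 0,"y": 0,"z": -0.02,"wx": 0,"wy": 0,"wz": 0,"jaw": -1},
  ],
)

```text
clock: 20.88
tool_pos: [0.5502, -0.2739, 0.0209]
tcp_rot: [[-0.0, -0.979, 0.202], [0.0, 0.202, 0.979], [-1.0, 0.0, 0.0]]
ft_force: [-1.4, 0.2, 2.1]
gripper_width: 0.471
```

Call:
drive_tool(
  steps=[
    {"x": 0,"y": 0,"z": 0.0,"wx": 0,"wy": 0,"wz": 0,"jaw": 0.2},
    {"x": 0,"y": 0,"z": 0.0,"wx": 0,"wy": 0,"wz": 0,"jaw": 0.2},
    {"x": 0,"y": 0,"z": 0.0,"wx": 0,"wy": 0,"wz": 0,"jaw": 0.2},
    {"x": 0,"y": 0,"z": 0.1,"wx": 0,"wy": 0,"wz": 0,"jaw": 0.2},
    {"x": 0,"y": 0,"z": 0.3,"wx": 0,"wy": 0,"wz": 0,"jaw": 0.2},
    {"x": 0,"y": 0,"z": 0.6,"wx": 0,"wy": 0,"wz": 0,"jaw": 0.2},
    {"x": 0,"y": 0,"z": 0.9,"wx": 0,"wy": 0,"wz": 0,"jaw": 0.2},
    {"x": -0.3,"y": 0,"z": 1,"wx": 0,"wy": 0,"wz": 0,"jaw": 0.2},
    {"x": -0.6,"y": 0,"z": 1,"wx": 0,"wy": 0,"wz": 0,"jaw": 0.2},
    {"x": -0.8,"y": 0.2,"z": 1,"wx": 0,"wy": 0,"wz": 0,"jaw": 0.2},
    {"x": -0.8,"y": 0.5,"z": 1,"wx": 0,"wy": 0,"wz": 0,"jaw": 0.2},
    {"x": -0.8,"y": 0.8,"z": 1,"wx": 0,"wy": 0,"wz": 0,"jaw": 0.2},
  ],
)

```text
clock: 21.88
tool_pos: [0.4531, -0.1779, 0.1422]
tcp_rot: [[0.001, -0.979, 0.206], [-0.001, 0.206, 0.979], [-1.0, -0.002, -0.001]]
ft_force: [1.1, 0.2, 0.2]
gripper_width: 0.599
```

```bash
python3 snap.py t; python3 - <<'E'
import cv2,numpy as np
a=cv2.imread('pics/side_t.png');b=cv2.imread('pics/top_t.png')
cv2.imwrite("pics/t2.png",np.vstack([cv2.resize(a[165:265,140:305],(660,400),interpolation=2)]))
cv2.imwrite("pics/t3.png",cv2.resize(b[155:235,225:360],None,fx=5.5,fy=5.5,interpolation=2))
E
```

```text
21.9833 [ 0.4534 -0.1743  0.1415] [-5.770e-01 -4.000e-02  2.110e+00  1.000e-03  1.072e+00 -1.948e+00] [-0.1 -0.4 -0.2] 0.601
[[0.0, -0.98, 0.199], [0.001, 0.199, 0.98], [-1.0, 0.0, 0.001]]
```

View pics/t2.png

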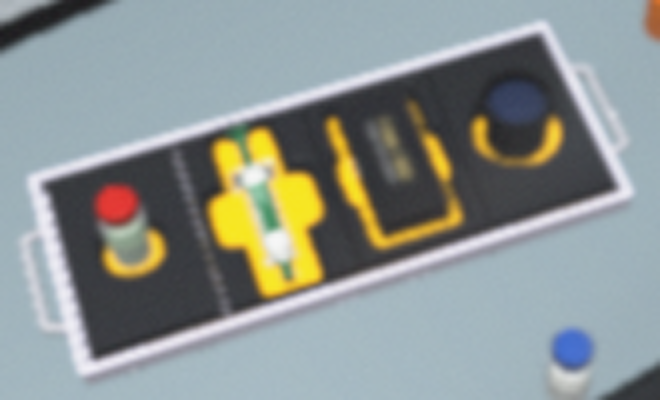

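View pics/t3.png

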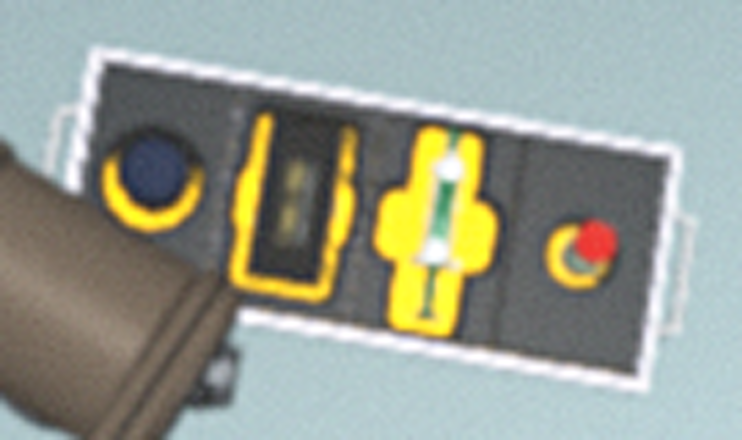

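View pics/v_t.png

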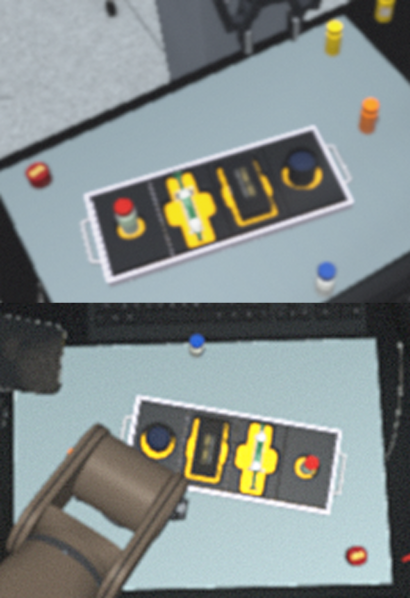

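```bash
python3 - <<'E'
from h import *
for n in C: print(n,(-np.array(C[n]["R"]).T@C[n]["t"]).round(3))
ax=np.array([.9795,-.2013]);ay=np.array([.2013,.9795])
outs=[]
for n,u0,v0,w,h in(("side",195,165,75,75),("top",255,165,75,75)):
    im=cv2.imread(f"pics/{n}_t.png"); k=5.3
    o=cv2.resize(im[v0:v0+h,u0:u0+w],None,fx=k,fy=k,interpolation=2)
    def poly(c,lx,ly,z,col):
        P=[[*(c+ax*a_*lx/2+ay*b_*ly/2),z] for a_,b_ in((1,1),(1,-1),(-1,-1),(-1,1))]
        cv2.polylines(o,[((proj(n,np.array(P))-[u0,v0]+.5)*k).astype(np.int32)],True,col,1)
    c=np.array([.550,-.274])
    poly(c,.084,.043,.0135,(0,0,255));poly(c,.084,.043,.0335,(0,255,0));poly(np.array([.5498,-.2741]),.091,.050,.0135,(255,0,255))
    outs.append(o)
cv2.imwrite("pics/u1.png",np.hstack(outs))
uv={}
for n in C:
    im=cv2.imread(f"pics/{n}_t.png");hh=cv2.cvtColor(im,cv2.COLOR_BGR2HSV).astype(int);H,S,V=hh[...,0],hh[...,1],hh[...,2]
    print(n,"red",[(b[0],b[1][4]) for b in blobs(im,((H<6)|(H>172))&(S>130)&(V>100),25)],"blue",[(b[0],b[1][4]) for b in blobs(im,(H>105)&(H<125)&(S>130)&(V>120),25)])
E
```

```text
side [ 0.972 -0.496  0.775]
top [ 0.352 -0.227  1.18 ]
side red [(array([121.92, 199.1 ]), np.int32(40)), (array([ 83.01, 211.15]), np.int32(78)), (array([168.6, 215.4]), np.int32(86)), (array([469.43, 370.87]), np.int32(30))] blue [(array([282.61, 251.61]), np.int32(56))]
top red [(array([332.95, 198.44]), np.int32(43)), (array([387.89, 246.67]), np.int32(55)), (array([356.07, 247.66]), np.int32(29))] blue [(array([272.6 , 134.25]), np.int32(40)), (array([ 60.35, 177.54]), np.int32(1775))]
```

View pics/u1.png

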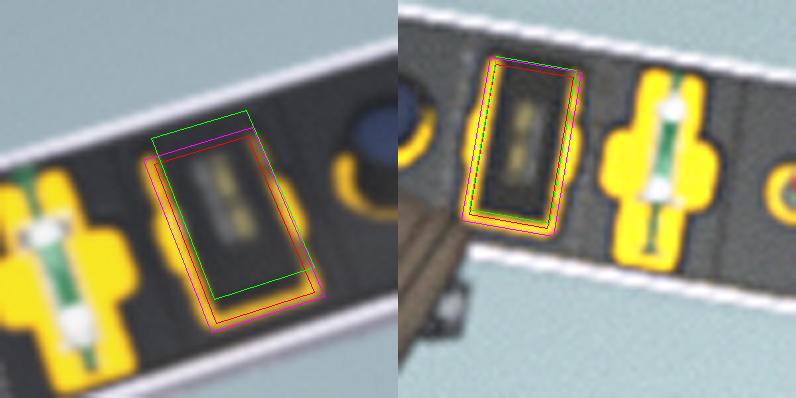

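```bash
python3 - <<'E'
from h import *
print("vial",tri((168.6,215.4),(332.95,198.44)))
print(manip.job_done())
E
```

```text
vial (array([ 0.51937377, -0.42180296,  0.0659358 ]), np.float64(0.0007171925405726963))
the job is handed in; nothing more can be done
None
```

All four pieces of the kit are in their own foam pockets and the job is handed in, at about 22 s on the robot clock. The order was loupe, red-capped vial, syringe, case. Each was lowered until light floor contact before I opened the jaws. The hardest press was about 17 N, on the loupe.

**Depth:**
- **All four:** each touched down 11.0–11.1 mm above the height where I picked it up, so all four met the same pocket floor.
- **Loupe and vial by camera:** their tops rose about 13 mm (loupe) and 14 mm (vial), within camera error of 11 mm.

**Position:**
- **Loupe and vial:** both are upright, the loupe about 2 mm and the vial about 1 mm from its pocket's middle.
- **Case:** the predicted outline matches in both views.
- **Syringe:** the two views disagreed. The top camera puts it nearly 3 mm toward one end of its pocket, while the side camera shows it centred. Either way it lies level on the floor and clears the walls.

**Height offset:** camera heights on the mat read about 3 mm above the stated ones, either from mat thickness or calibration. I relied on the contact readings for depth instead.

**Left alone:** the blue-capped vial and the red mount are at their original pixels. I did not touch the orange and yellow look-alike vials. The arm ended clear of everything.

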